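Set a cutter-indexing wheel back to its start stop

TASK

Set the cutter-inspection fixture back to its start: flip the ratchet pawl up and over so that it stays lying back clear of the teeth, then turn the toothed wheel backward (anticlockwise seen from above) by its upright knob, slowly near the end, until its lug bears on the brass stop screw with a gentle push (about 15 N at the knob, kept up for a second). Leave the lug resting against the screw and put the pawl back down into the teeth, without forcing the wheel against the pawl, pushing hard on the screw, or disturbing the other things on the desk.

Things in the scene. Friction and masses are not known exactly. Their poses are not given: they have to be found in the camera images.
- fixture: grey square base plate 270 x 270 mm, 12 mm thick, fixed to the desk; it carries wheel, pawl and stop. Origin: on the desk under the wheel's upright axis; z up. Its x and y axes run along the plate's edges. The pawl lies along its -y side, the stop on its +y side.
- index_wheel: flat metal ratchet wheel, 192 mm across, on a vertical axis at the fixture's origin (own origin there, at desk height); drag 0.10 N m, stays where left. Top face 34 mm up, 12 saw teeth near the rim to 44 mm, an end mill 20 mm across in the middle to 118 mm. Backward: anticlockwise from above; it starts 0.8 to 1.8 rad clockwise of the stop. At the stop its axes match the fixture's within 0.09 rad.
- knob_mid (a point): point on the axis of the wheel's upright black crank knob, 75 mm above the desk. The knob is 22 mm across, spans 43 to 95 mm above the desk, spins freely on its pin and stands 60 mm from the wheel's axis, in the wheel's own direction 190 deg from its +x axis.
- lug_face (a point): middle of the face of the wheel's rim lug that meets the stop screw, 108 mm from the axis, 27 mm above the desk. The lug is 12 mm wide, 14 mm high and juts 26 mm from the rim. Push on the screw = (push at the knob x 60 mm - drag) / 108 mm: at least 3 N must reach it, over 18 N is too much. Meet the rigid screw slowly (10 to 20 mm/s).
- stop_block: dark steel block 24 x 30 x 30 mm fixed on the plate's +y side, axes as the fixture's, origin at the centre of its underside, 12 mm above the desk. A rigid brass set screw, 9 mm across, stands out of its +x face towards the lug, 15 mm above the origin; it is set anew each time, its tip 15 to 33 mm in x from the origin, not measured: feel for it.
- pawl: steel pawl, 100 g; origin on its hinge pin, 58 mm above the desk, at x 75, y -87 mm of the fixture. Down, its axes are the fixture's and its arm reaches 75 mm along -x to an 8 mm thick nose between the teeth (up to 0.1 rad higher on a ramp). It swings up about +y by up to 2.1 rad; past 1.6 rad its weight keeps it lying back, below that it falls down slowly.
- lifter (a point): middle of the pawl's T-shaped lifter: a round cross-bar 14 mm thick and 34 mm long, parallel to the hinge pin, at x -52 mm, z +30 mm in the pawl's frame (60 mm from the pin); 88 mm above the desk both with the pawl down and with it lying fully back. A stem 8 mm thick joins it to the arm.
- glasses: reading glasses standing open on the desk, 125 x 125 x 40 mm, a bystander
- loupe: black round loupe 42 mm across, 44 mm high, upright, a bystander
- cutter_case: clear square case 110 x 26 x 26 mm with a cutter in it, lying, a bystander

How it is judged (in metres and radians):
On the way, in this order (a step that is already met when the one before it is completed fails the run):
1. the pawl lies back clear of the teeth (swung up by more than 1.6 rad) (angle between pawl's own z axis and vertical above 1.6 rad), for 0.2 s.
2. with the pawl lying back, the wheel's lug presses on the stop screw with more than 3 N (contact force between index_wheel and stop_block above 3 N and angle between pawl's own z axis and vertical above 1.4 rad and x of lug_face in the frame of stop_block above 0 m), for 0.3 s.
At the end, for the whole second after the job is handed in: The pawl is down between the teeth (within 0.09 rad of fully down), the wheel's lug still rests in contact with the tip of the stop screw, and both are at rest (angle between pawl's own z axis and vertical below 0.09 rad and contact force between index_wheel and stop_block above 0.05 N and x of lug_face in the frame of stop_block above 0 m and angular speed of each of index_wheel, pawl below 0.05 rad/s); the robot touches nothing.
It fails at once if the stop screw is pushed with more than 18 N (contact force between index_wheel and stop_block above 18 N).
It fails at once if the wheel is forced against the pawl with more than 35 N (contact force between index_wheel and pawl above 35 N).
It fails at once if a bystander is moved by more than 20 mm (distance of any of glasses, loupe, cutter_case from where it was at the start of the episode above 0.02 m).
It also fails if it takes over 67 s, if anything falls off the work surface, if the arm or the gripper's body presses on something with over 40 N, if the wrist force passes 120 N, or if a joint passes its speed limit or range.

ROBOT

A 6-joint arm with a two-finger parallel gripper is mounted at the origin on the work surface. World frame = base frame: x ahead of the robot, y to its left, z up, the work surface at z = 0. Lengths are in mm, angles in rad, forces in N, time in s.
With the tool pointing down it reaches from about 400 to 925 mm from the base axis. Payload 12.5 kg.
Tool frame: the origin (TCP) lies at the very end of the fingers, on their centre line; the grasp point (between the pads) lies 19 mm behind it (env.grip_point_offset is the distance from the TCP to the grasp point, in mm); z points along the fingers, y is the direction in which the jaws open and shut (so a half turn about z gives the same grasp; the last joint's range is limited). The gripper opens to 95 mm and grips with 3 to 60 N. Pads are 20 mm wide; open, the fingers measure 119 mm over their backs; the gripper's body (75 mm by 180 mm) begins 59 mm behind the grasp point.
Start: joints at [1.237, 0.491, 1.559, -0, 1.092, -0.106], TCP at [141.128, 608.876, 214.661] pointing down, gripper open.
Joint ranges: [-3.1, 3.1], [-0.84, 2.19], [0.05, 2.79], [-1.13, 4.28], [0.06, 2.93], [-2.69, 2.69]. Speed limits (rad/s): [2.22, 2.22, 2.79, 3.14, 3.14, 3.14].

INTERFACE

Orientations are given as [roll, pitch, yaw] about the fixed x, y, z axes, in that order (R = Rz(yaw) Ry(pitch) Rx(roll)).
In Python, from cell import env gives the robot as it stands.
- The arm moves only by the tool drive_tool, never from a script. Its argument "commands" is a list of rows, each an object of numbers: "dx", "dy", "dz": the shift along the world's x, y, z in mm; "yaw": the turn about the world's z in degrees. In form: [{"dx": .., "dy": .., "dz": .., "yaw": ..}, ...]. A call has 1 to 5 rows; each row shifts and turns the commanded pose from where the row before left it; what a row does not reach is not made up. A row lasts 1/12 s, in which the tool goes at most 41.7 mm and 7.16 degrees, less where a joint would pass 70% of its speed; a pose out of reach is approached as far as the arm can. A call with a gripper value outside its range is refused whole. "grip" is the opening, from 0 (shut) to 1 (fully open), set as the call begins (left out, the last holds). The fingers move at their own pace and stop on an object; the grip force is fixed at half the most. Time passes only in rows, so rows that do not move let the fingers close. It gives the time, the measured TCP pose, the force and the opening at its end, in the units of the state.
- env.state(): the state, without advancing time (a new reading comes with each control period).
- env.read_camera(name): name is "scene" or "top" or "wrist"; returns the picture (384x512x3 uint8, red, green, blue); there is no depth.
- env.calibration(name): a dict with "intrinsics" (3x3 intrinsics, pixels), "rvec" (rotation vector, rad) and "tvec" (3), from world to camera coordinates, as OpenCV has them. Camera axes: x right, y down, z forward; pixel columns grow to the right and rows downward; lengths in mm; the calibration is good to about 2 mm. A picture is of the moment at which its call begins: read the wrist's pose just before it. calibration takes no time and is no camera call; for the wrist camera it gives the pose at the moment of the call.
- env.job_done(): hands the job in, once; it reports no verdict.
Trained networks look in the newest picture that a camera, given by its name, has taken for a name from the list of things; names that differ only in an ending like _2 or _b are one class to them, and where a whole thing is asked for, a point or a joint stands for the part that bears it (a point fixed in the world has none). Each returns a list of dicts, best first, with "conf" (0 to 1); they miss things now and then, are a little off and sometimes report something else, mostly with a low value. They report only what shows in the picture. A call takes as long as a camera call.
- env.trace(query, camera): "pixels" (384x512 bool, what is visible of it) and "pixel" ([column, row] in pixels, amid what is visible of it).
- env.place_of(query, camera): "pixel" ([column, row] in pixels: a listed point, or the origin of a listed thing).
The state is a dict: "t": time; "joints": joint angles; "qvel": joint speeds; "tau": joint torques, N m; "eef_pos": TCP position; "tcp_rot": TCP orientation; "ft_force": force on the tool from outside, world axes, zero at the start; "moment": the same for the moment, N m; "opening": opening from 0.0 (shut) to 1.0 (fully open).
Only numpy, scipy, OpenCV 4.12 (cv2) and the standard library are available. Lean on these libraries where they do the work, as an engineer would, in place of code of your own. Each camera call takes 0.05 s, during which the arm holds its last target.

## Working session

There is one attempt and no reset: what is moved stays moved. The work goes in short steps, Python scripts to look and compute and a tool call to move; the robot and the scene stay as the last step left them, time stands still between calls to the robot, and variables do not carry over. Pictures are saved under pics/ and viewed, and the job is handed in when it is done.

Besides the shell and the picture viewer there is one more tool, called after "Call:" as a command line: name --argument value ..., lists and objects as JSON in quotes. drive_tool: Moves the arm, as the interface text tells. Its arguments: {"type":"object","properties":{"commands":{"type":"array"},"grip":{"type":"number"}},"required":["commands"]}

```bash
ls; mkdir -p pics
cat > h.py <<'E'
import numpy as np, cv2
from cell import env
def snap(n,f):
    im=env.read_camera(n); cv2.imwrite('pics/'+f,cv2.cvtColor(im,cv2.COLOR_RGB2BGR)); return im
def proj(n,P):
    c=env.calibration(n)
    return cv2.projectPoints(np.array(P,float).reshape(-1,1,3),np.array(c['rvec'],float),np.array(c['tvec'],float),np.array(c['intrinsics'],float),None)[0].reshape(-1,2)
def ray(n,px,z):
    c=env.calibration(n);R=cv2.Rodrigues(np.array(c['rvec'],float))[0];t=np.array(c['tvec'],float).ravel()
    d=R.T@np.linalg.inv(np.array(c['intrinsics']))@np.array([px[0],px[1],1.]);o=-R.T@t
    return o+d*(z-o[2])/d[2]
E
python3 - <<'E'
from h import *
for n in ['scene','top','wrist']: snap(n,n+'0.png')
for q,z in [('index_wheel',0),('knob_mid',75),('lug_face',27),('stop_block',12),('pawl',58),('lifter',88),('fixture',0),('glasses',0),('loupe',0),('cutter_case',0)]:
  for n in ['top','scene']:
    r=env.place_of(q,n)
    for k in r[:2]: print(q,n,np.round(k['pixel'],1),round(k['conf'],2),np.round(ray(n,k['pixel'],z),1))
print(env.state())
E
```

```text
pics
index_wheel top [277.6 185.2] 0.78 [531.8  -8.2   0. ]
index_wheel top [301. 173.] 0.25 [574.3 -87.9   0. ]
index_wheel scene [255.9 204.1] 0.89 [526.2 -17.5   0. ]
knob_mid top [271.7 199.2] 0.86 [482.3  11.7  75. ]
knob_mid top [258.4 164.8] 0.2 [593.5  55.9  75. ]
knob_mid scene [273.5 186.6] 0.89 [480.3  11.1  75. ]
knob_mid scene [255.3 204. ] 0.18 [567.6  50.1  75. ]
lug_face top [256.3 163.1] 0.87 [604.1  64.5  27. ]
lug_face top [251.7 203.1] 0.38 [469.5  78.4  27. ]
lug_face scene [246.3 220.4] 0.78 [600.6  53.6  27. ]
lug_face scene [372.8 290.5] 0.55 [448.2 423.   27. ]
stop_block top [251.  203.6] 0.51 [467.9  81.4  12. ]
stop_block scene [287.9 213.2] 0.54 [468.3  78.5  12. ]
pawl top [298.5 156.1] 0.67 [625.1 -75.2  58. ]
pawl scene [219.3 188. ] 0.75 [618.9 -85.4  58. ]
lifter top [304.8 171.9] 0.49 [570.6 -93.7  88. ]
lifter top [249.3 200.9] 0.35 [475.9  83.4  88. ]
lifter scene [229.5 170.4] 0.62 [ 566.9 -113.6   88. ]
fixture top [278.1 190.3] 0.83 [514.3 -10.1   0. ]
fixture top [301.2 155.1] 0.5 [635.9 -88.2   0. ]
fixture scene [254.8 202.5] 0.97 [525.5 -25
[... 334 characters left out ...]
er_case scene [194.8 154.5] 0.59 [ 587.  -366.8    0. ]
{'t': 1.15, 'joints': array([ 1.23739481e+00,  4.90887342e-01,  1.55886539e+00, -1.28719512e-05,
        1.09169306e+00, -1.05611544e-01]), 'qvel': array([-0.00105953,  0.00038341, -0.00218399, -0.00125136, -0.00097903,
       -0.00017935]), 'tau': array([-1.42727615e-03, -6.12458754e+01, -2.58431947e+01,  6.91530970e-02,
        4.44345362e-02,  4.77894375e-06]), 'eef_pos': array([141.14047783, 608.89185801, 214.68074689]), 'tcp_rot': array([3.14144782e+00, 2.68407886e-05, 2.91380861e+00]), 'ft_force': array([ 0.11787816, -0.30271729, -0.34347498]), 'moment': array([-0.00342166, -0.00578256,  0.00320086]), 'opening': 1.004262416488152}
```

Run:
```python
import cv2
a=cv2.imread('pics/top0.png')[110:270,180:380]; cv2.imwrite('pics/tc.png',cv2.resize(a,None,fx=3.7,fy=3.7,interpolation=cv2.INTER_CUBIC))
a=cv2.imread('pics/scene0.png')[130:290,150:350]; cv2.imwrite('pics/sc.png',cv2.resize(a,None,fx=3.7,fy=3.7,interpolation=cv2.INTER_CUBIC))
```

```text
(no output)
```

View pics/top0.png

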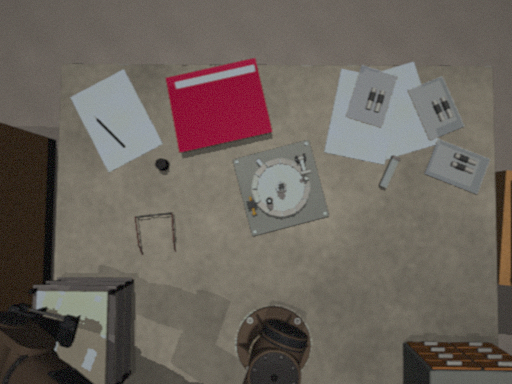

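View pics/tc.png

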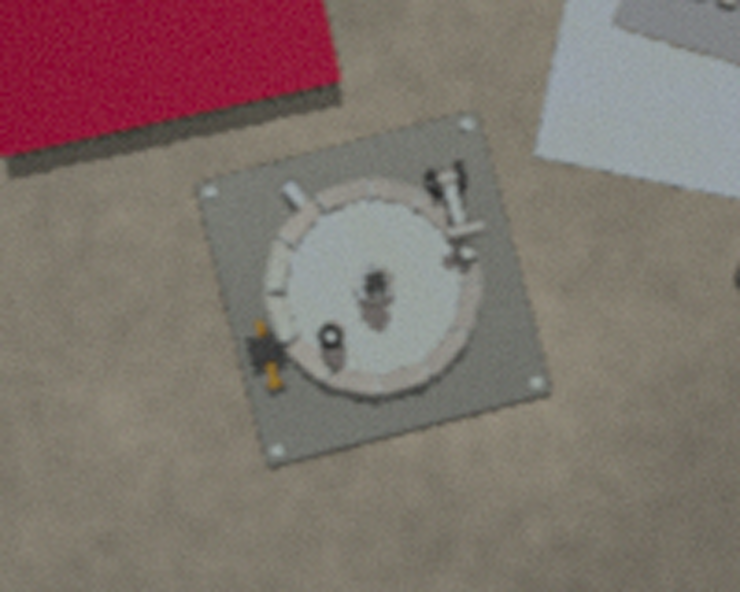

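View pics/sc.png

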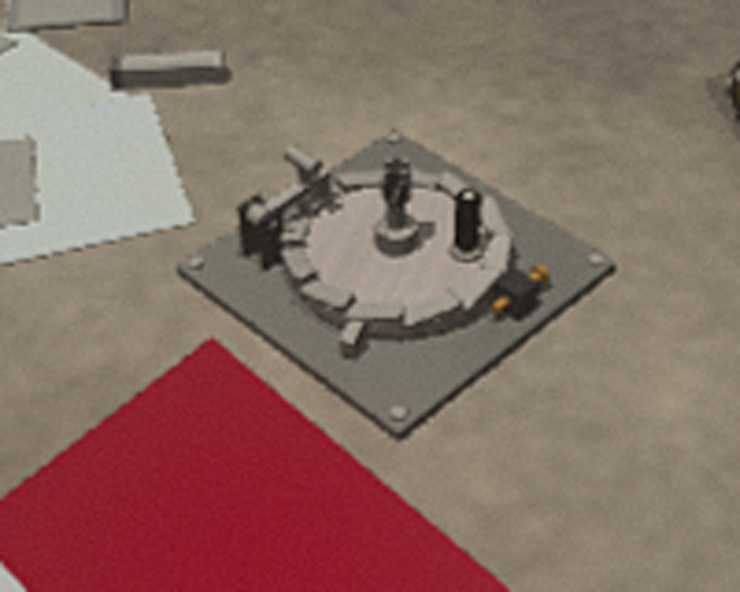

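Top view: grey plate with corners near (235,160), (308,140), (328,217), (253,236). The pawl is on the right (lifter about 304,172), the stop block at left (252,203), the lug at upper left (259,163) and the knob at (269,201). Bystanders are well away. Next I fit the fixture pose.

```bash
cat > fit.py <<'E'
from h import *
from scipy.optimize import least_squares
def pose(p,L):
    c,s=np.cos(p[2]),np.sin(p[2]); L=np.array(L,float).reshape(-1,3)
    return np.c_[p[0]+c*L[:,0]-s*L[:,1],p[1]+s*L[:,0]+c*L[:,1],L[:,2]]
E
python3 - <<'E'
from fit import *
# corners: segmentation masks
H=135
cor=[(H,H,12),(H,-H,12),(-H,-H,12),(-H,H,12)]
t=np.array([(200,187),(475,112),(551,395),(271,466)])/3.7+[180,110]-0.36
s=np.array([(402,430),(180,268),(393,132),(614,268)])/3.7+[150,130]-0.36  # near=+x+y?
for n,px in [('top',t),('scene',s)]:
    W=[ray(n,p,12) for p in px]; print(n,np.round(W,1).tolist(),np.mean(W,0))
    f=lambda p:(proj(n,pose(p,cor))-px).ravel()
    r=least_squares(f,[530,-15,0.25]); print(n,r.x,np.round(r.fun,1))
f=lambda p:np.r_[(proj('top',pose(p,cor))-t).ravel(),(proj('scene',pose(p,cor))-s).ravel()]
r=least_squares(f,[530,-15,.25]);p=r.x;print(p,np.round(r.fun,1))
def show(p,name):
    for n in ['top','scene']:
        im=cv2.imread('pics/%s0.png'%n)
        ox,oy=(180,110) if n=='top' else (150,130)
        a=cv2.resize(im[oy:oy+160,ox:ox+200],None,fx=3.7,fy=3.7,interpolation=cv2.INTER_CUBIC)
        pts=cor+[(75,-87,58),(23,-87,88),(0,0,118),(0,0,34),(135,0,12),(-135,0,12)]
        for q in proj(n,pose(p,pts)): 
            cv2.circle(a,tuple(int(v) for v in ((q+.5-[ox,oy])*3.7)),4,(0,255,0),1)
        cv2.imwrite('pics/%s_%s.png'%(name,n),a)
show(p,'fit1')
E
```

```text
top [[615.0, 142.2, 12.0], [686.6, -110.3, 12.0], [427.5, -180.5, 12.0], [360.4, 73.8, 12.0]] [522.36048193 -18.71842929  12.        ]
top [ 5.22419792e+02 -1.87001933e+01  2.65236128e-01] [-1.4 -0.7  1.  -0.4  1.1 -0.  -0.7  1.1]
scene [[613.3, 144.9, 12.0], [685.7, -107.1, 12.0], [431.4, -180.2, 12.0], [364.5, 81.2, 12.0]] [523.72245887 -15.27801721  12.        ]
scene [ 5.22569906e+02 -1.66815306e+01  2.68872966e-01] [-0.3  1.5 -1.3 -0.4  0.4 -0.6  1.3 -1.5]
[ 5.22330113e+02 -1.78832338e+01  2.67004716e-01] [-1.7 -0.6  0.6 -0.5  0.9 -0.1 -0.9  1.1 -0.6  1.2 -1.4 -0.7  0.4 -0.8
  1.2 -1.7]
```

View pics/fit1_top.png

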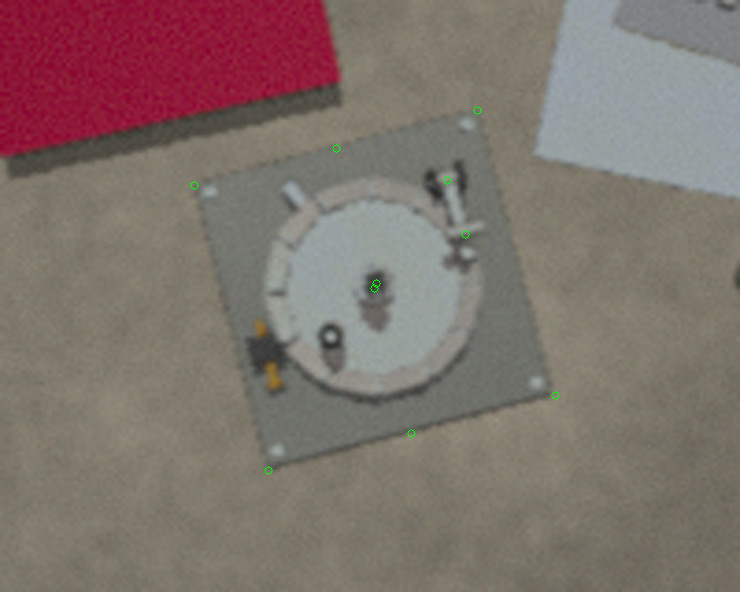

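View pics/fit1_scene.png

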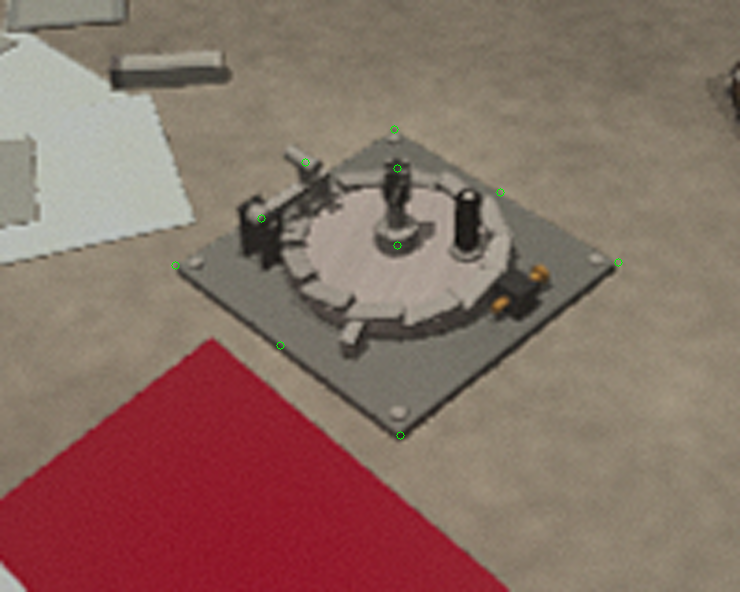

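Call:
drive_tool --commands '[{"dx": 21, "dy": -35, "yaw": -3.1}, {"dx": 21, "dy": -35, "yaw": -3.1}, {"dx": 21, "dy": -35, "yaw": -3.1}, {"dx": 21, "dy": -35, "yaw": -3.1}, {"dx": 21, "dy": -35, "yaw": -3.1}]' --grip 0.5

```text
invalid input
```

Call:
drive_tool --commands '[{"dx": 21, "dy": -35, "yaw": -3.1}, {"dx": 21, "dy": -35, "yaw": -3.1}, {"dx": 21, "dy": -35, "yaw": -3.1}, {"dx": 21, "dy": -35, "yaw": -3.1}, {"dx": 21, "dy": -35, "yaw": -3.1}]'

```text
invalid input
```

Call:
drive_tool --commands '[{"dx": 21, "dy": -35, "yaw": -3.1}, {"dx": 21, "dy": -35, "yaw": -3.1}, {"dx": 21, "dy": -35, "yaw": -3.1}, {"dx": 21, "dy": -35, "yaw": -3.1}, {"dx": 21, "dy": -35, "yaw": -3.1}]'

```text
invalid input
```

Call:
drive_tool --commands '[{"dx": 21, "dy": -35, "yaw": -3.1}, {"dx": 21, "dy": -35, "yaw": -3.1}, {"dx": 21, "dy": -35, "yaw": -3.1}, {"dx": 21, "dy": -35, "yaw": -3.1}, {"dx": 0, "dy": 0, "yaw": 0}]'

```text
invalid input
```

Call:
drive_tool --commands '[{"dx": 21, "dy": -35, "dz": 0, "yaw": -3.1}, {"dx": 21, "dy": -35, "dz": 0, "yaw": -3.1}, {"dx": 21, "dy": -35, "dz": 0, "yaw": -3.1}, {"dx": 21, "dy": -35, "dz": 0, "yaw": -3.1}, {"dx": 21, "dy": -35, "dz": 0, "yaw": -3.1}]' --grip 0.5

```text
t: 1.57
eef_pos: [246.6, 432.2, 214.7]
tcp_rot: [3.141, 0.0, 2.641]
ft_force: [1.8, 0.3, 0.1]
opening: 0.708
```

Call:
drive_tool --commands '[{"dx": 21, "dy": -35, "dz": 0, "yaw": -3.1}, {"dx": 21, "dy": -35, "dz": 0, "yaw": -3.1}, {"dx": 21, "dy": -35, "dz": 0, "yaw": -3.1}, {"dx": 21, "dy": -35, "dz": 0, "yaw": -3.1}, {"dx": 21, "dy": -35, "dz": 0, "yaw": -3.1}]'

```text
t: 1.98
eef_pos: [351.7, 257.1, 215.0]
tcp_rot: [3.141, 0.0, 2.37]
ft_force: [1.6, 0.6, 0.7]
opening: 0.504
```

Call:
drive_tool --commands '[{"dx": 21, "dy": -35, "dz": 0, "yaw": -3.1}, {"dx": 21, "dy": -35, "dz": 0, "yaw": -3.1}, {"dx": 21, "dy": -35, "dz": 0, "yaw": -3.1}, {"dx": 21, "dy": -35, "dz": 0, "yaw": -3.1}, {"dx": 21, "dy": -35, "dz": 0, "yaw": -3.1}]'

```text
t: 2.4
eef_pos: [456.8, 81.8, 214.9]
tcp_rot: [3.141, 0.0, 2.099]
ft_force: [1.0, 1.2, -0.1]
opening: 0.5
```

Call:
drive_tool --commands '[{"dx": 21, "dy": -35, "dz": 0, "yaw": -3.1}, {"dx": 21, "dy": -35, "dz": 0, "yaw": -3.1}, {"dx": 21, "dy": -35, "dz": 0, "yaw": -3.1}, {"dx": 0, "dy": 0, "dz": 0, "yaw": -3.1}, {"dx": 0, "dy": 0, "dz": 0, "yaw": -3.1}]'

```text
t: 2.82
eef_pos: [519.9, -23.2, 214.3]
tcp_rot: [-3.142, -0.0, 1.826]
ft_force: [-0.2, 0.3, -0.3]
opening: 0.502
```

Almost no lag. I'm above the wheel centre; wrist picture from here.

Run:
```python
from fit import *
im=snap('wrist','w1.png')
P=[522.4,-17.8,.267]
c=env.calibration('wrist');R=cv2.Rodrigues(np.array(c['rvec']))[0];print('cam',-R.T@np.array(c['tvec']).ravel(), 'fwd',R[2])
for q,z in [('knob_mid',75),('pawl',58),('lifter',88),('stop_block',12),('lug_face',27),('index_wheel',0)]:
    for k in env.place_of(q,'wrist')[:2]: print(q,np.round(k['pixel'],1),round(k['conf'],2),np.round(ray('wrist',k['pixel'],z),1))
a=cv2.imread('pics/w1.png')
for p in proj('wrist',pose(P,[(75,-87,58),(23,-87,88),(0,0,118),(0,0,34)])): cv2.circle(a,tuple(int(v) for v in p),4,(0,255,0),1)
cv2.imwrite('pics/w1b.png',cv2.resize(a,None,fx=1.5,fy=1.5))
```

```text
cam [496.91845149  58.43318279 385.6670208 ] fwd [ 0.07277019 -0.28330096 -0.95626621]
knob_mid [219.3 139.1] 0.83 [471.3  18.2  75. ]
pawl [318.4 246.4] 0.83 [619.6 -80.9  58. ]
lifter [277.  256.4] 0.72 [566.5 -92.2  88. ]
stop_block [227.4  83.4] 0.64 [460.3  77.8  12. ]
lug_face [332.3 130.5] 0.67 [597.4  58.3  27. ]
index_wheel [255.1 167.6] 0.58 [520.7 -15.5   0. ]
```

View pics/w1b.png

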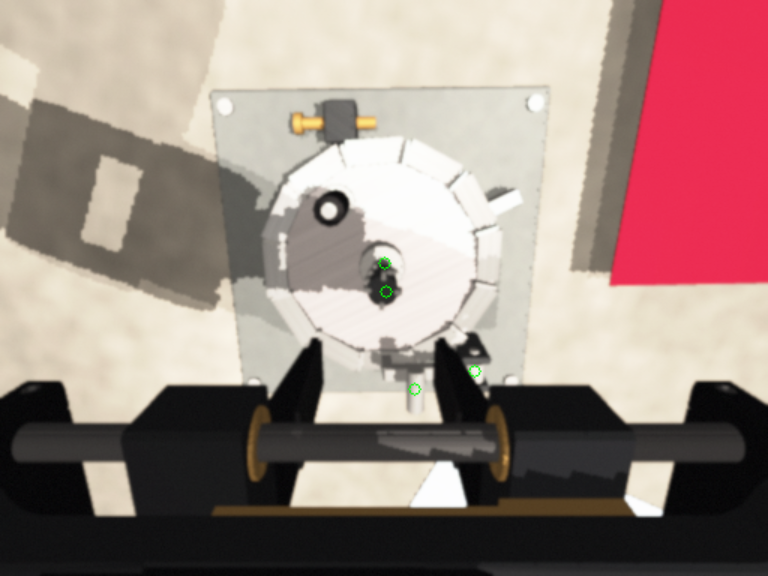

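Call:
drive_tool --commands '[{"dx": 17.2, "dy": -28.8, "dz": -10, "yaw": 0.7}, {"dx": 17.2, "dy": -28.8, "dz": -20, "yaw": 0}, {"dx": 17.2, "dy": -28.7, "dz": -20, "yaw": 0}, {"dx": 0, "dy": 0, "dz": -30, "yaw": 0}, {"dx": 0, "dy": 0, "dz": 0, "yaw": 0}]'

```text
t: 3.58
eef_pos: [569.1, -107.8, 130.1]
tcp_rot: [-3.136, -0.004, 1.843]
ft_force: [-1.1, 0.8, -0.8]
opening: 0.502
```

Call:
drive_tool --commands '[{"dx": 0, "dy": 0, "dz": -20, "yaw": 0}, {"dx": 0, "dy": 0, "dz": -20, "yaw": 0}, {"dx": 0, "dy": 0, "dz": -16, "yaw": 0}, {"dx": 0, "dy": 0, "dz": 0, "yaw": 0}]'

```text
t: 3.92
eef_pos: [569.5, -106.2, 77.4]
tcp_rot: [-3.139, -0.002, 1.845]
ft_force: [-0.4, -0.6, -0.6]
opening: 0.499
```

Run:
```python
from fit import *
im=snap('wrist','w2.png');snap('scene','s2.png');print(env.state()['eef_pos'])
a=cv2.imread('pics/w2.png')
cv2.imwrite('pics/w2b.png',cv2.resize(a,None,fx=1.5,fy=1.5))
a=cv2.imread('pics/s2.png')[100:260,130:330]; cv2.imwrite('pics/s2b.png',cv2.resize(a,None,fx=3.7,fy=3.7,interpolation=cv2.INTER_CUBIC))
```

```text
[ 570.82772012 -106.73655172   79.81650114]
```

View pics/w2b.png

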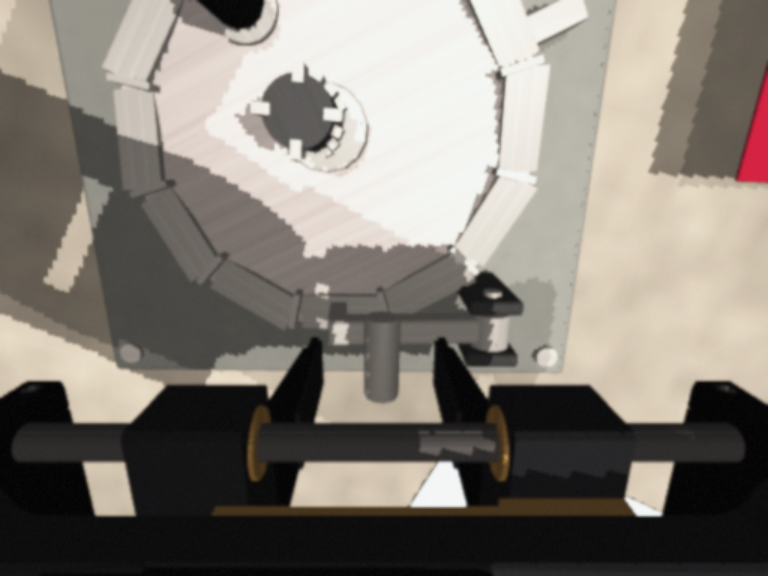

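View pics/s2b.png

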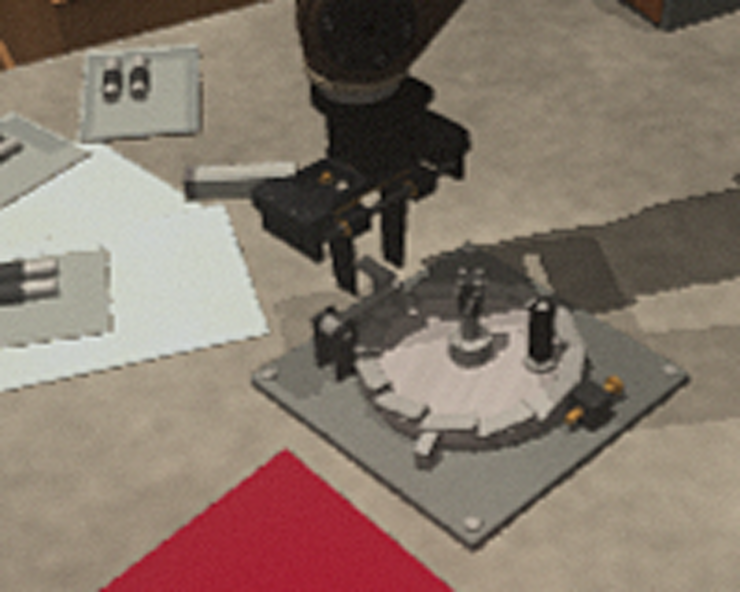

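Run:
```python
from fit import *
P=[522.4,-17.8,.267]
print(np.round(1.5*proj('wrist',pose(P,[(23,-70,88),(23,-87,88),(23,-104,88),(23,-87,58),(75,-87,58)]))))
s=env.state();T=s['eef_pos'];print(T,s['ft_force'])
u=np.array([.9646,.2638,0]);v=np.array([-.2638,.9646,0])
print(np.round(1.5*proj('wrist',[T+24*u*a+10*v*b for a in(-1,1) for b in (-1,1)])))
```

```text
[[382. 306.]
 [381. 345.]
 [381. 383.]
 [381. 319.]
 [491. 320.]]
[ 570.82772012 -106.73655172   79.81650114] [-0.02153963  0.39287522  0.6479926 ]
[[327. 382.]
 [325. 340.]
 [436. 383.]
 [438. 341.]]
```

Run:
```python
from fit import *
P=[522.4,-17.8,.267]
print('mill',np.round(1.5*proj('wrist',pose(P,[(0,0,118),(0,0,34)]))), 'corners',np.round(1.5*proj('wrist',pose(P,[(135,-135,12),(-135,-135,12)]))))
r=env.trace('lifter','wrist')
for k in r[:2]: 
    m=k['pixels'];ys,xs=np.nonzero(m);print(k['conf'],xs.min()*1.5,xs.max()*1.5,ys.min()*1.5,ys.max()*1.5,m.sum())
a=cv2.imread('pics/w2.png')[170:290,180:380]; cv2.imwrite('pics/w2c.png',cv2.resize(a,None,fx=3.9,fy=3.9,interpolation=cv2.INTER_CUBIC))
```

```text
mill [[304. 105.]
 [333. 127.]] corners [[564. 368.]
 [119. 365.]]
0.86 327.0 508.5 303.0 402.0 3471
```

View pics/w2c.png

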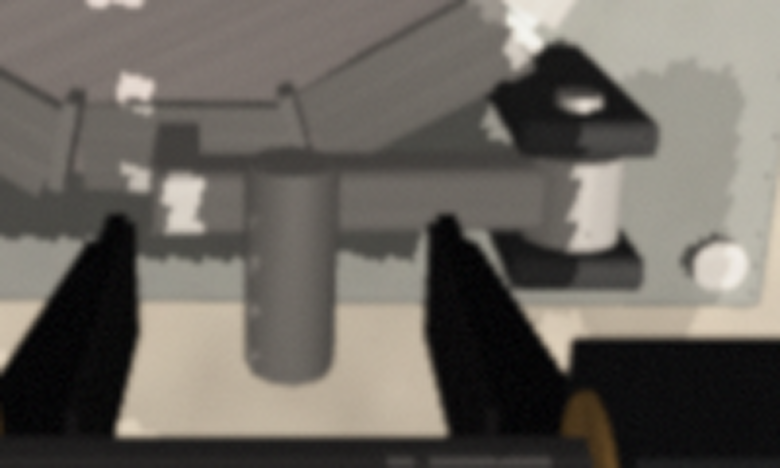

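The wrist view puts the bar centred between the fingers in x. The pads are only about 7 mm off its middle, so I move 8 mm further out to clear the stem, then close.

Call:
drive_tool --commands '[{"dx": 2.1, "dy": -7.7, "dz": 0, "yaw": 0}, {"dx": 0, "dy": 0, "dz": 0, "yaw": 0}, {"dx": 0, "dy": 0, "dz": 0, "yaw": 0}]' --grip 0.35

```text
t: 4.32
eef_pos: [573.3, -115.6, 79.6]
tcp_rot: [3.14, 0.001, 1.843]
ft_force: [0.1, 1.0, 0.0]
opening: 0.372
```

Call:
drive_tool --commands '[{"dx": 0, "dy": 0, "dz": 0, "yaw": 0}, {"dx": 0, "dy": 0, "dz": 0, "yaw": 0}, {"dx": 0, "dy": 0, "dz": 0, "yaw": 0}, {"dx": 0, "dy": 0, "dz": 0, "yaw": 0}]' --grip 0.0

```text
t: 4.65
eef_pos: [573.4, -115.0, 78.7]
tcp_rot: [3.14, 0.0, 1.844]
ft_force: [0.8, 2.0, -1.9]
opening: 0.136
```

Run:
```python
from fit import *
s=env.state();print(s['eef_pos'],s['ft_force'],s['opening'])
snap('wrist','w3.png');a=cv2.imread('pics/w3.png')[170:290,180:380]; cv2.imwrite('pics/w3c.png',cv2.resize(a,None,fx=3.9,fy=3.9,interpolation=cv2.INTER_CUBIC))
```

```text
[ 573.36454513 -115.02006633   78.74018299] [ 0.77784774  2.02462103 -1.92778138] 0.13595500918912762
```

View pics/w3c.png

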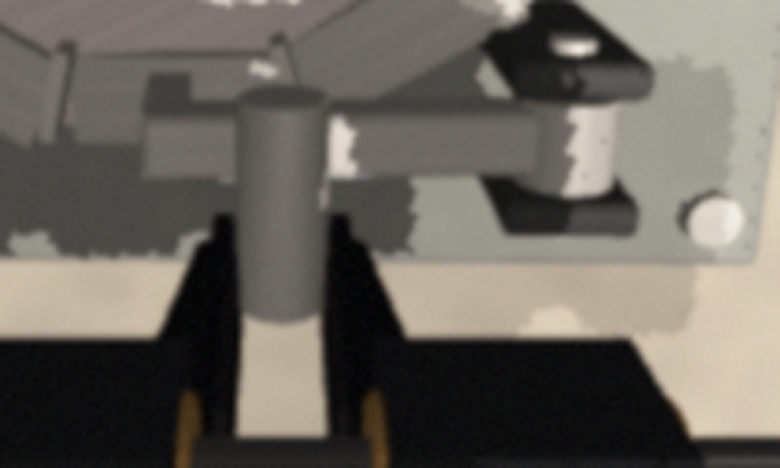

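Run:
```python
import numpy as np, json
u=np.array([.9646,.2638])
ph=np.radians(np.arange(30,151,6));x=-60*np.cos(ph);z=60*np.sin(ph)
X=np.round(np.c_[x*u[0],x*u[1],z],1);D=np.round(np.diff(X,axis=0),1)
for i in range(0,20,5): print(json.dumps([dict(dx=d[0],dy=d[1],dz=d[2],yaw=0) for d in D[i:i+5].tolist()]))
```

```text
[{"dx": 3.3, "dy": 0.9, "dz": 5.3, "yaw": 0}, {"dx": 3.8, "dy": 1.0, "dz": 4.8, "yaw": 0}, {"dx": 4.3, "dy": 1.2, "dz": 4.5, "yaw": 0}, {"dx": 4.7, "dy": 1.3, "dz": 3.9, "yaw": 0}, {"dx": 5.1, "dy": 1.4, "dz": 3.5, "yaw": 0}]
[{"dx": 5.4, "dy": 1.5, "dz": 2.8, "yaw": 0}, {"dx": 5.6, "dy": 1.5, "dz": 2.3, "yaw": 0}, {"dx": 5.9, "dy": 1.6, "dz": 1.6, "yaw": 0}, {"dx": 6.0, "dy": 1.6, "dz": 1.0, "yaw": 0}, {"dx": 6.0, "dy": 1.7, "dz": 0.3, "yaw": 0}]
[{"dx": 6.0, "dy": 1.7, "dz": -0.3, "yaw": 0}, {"dx": 6.0, "dy": 1.6, "dz": -1.0, "yaw": 0}, {"dx": 5.9, "dy": 1.6, "dz": -1.6, "yaw": 0}, {"dx": 5.6, "dy": 1.5, "dz": -2.3, "yaw": 0}, {"dx": 5.4, "dy": 1.5, "dz": -2.8, "yaw": 0}]
[{"dx": 5.1, "dy": 1.4, "dz": -3.5, "yaw": 0}, {"dx": 4.7, "dy": 1.3, "dz": -3.9, "yaw": 0}, {"dx": 4.3, "dy": 1.2, "dz": -4.5, "yaw": 0}, {"dx": 3.8, "dy": 1.0, "dz": -4.8, "yaw": 0}, {"dx": 3.3, "dy": 0.9, "dz": -5.3, "yaw": 0}]
```

Call:
drive_tool --commands '[{"dx": 3.3, "dy": 0.9, "dz": 5.3, "yaw": 0}, {"dx": 3.8, "dy": 1.0, "dz": 4.8, "yaw": 0}, {"dx": 4.3, "dy": 1.2, "dz": 4.5, "yaw": 0}, {"dx": 4.7, "dy": 1.3, "dz": 3.9, "yaw": 0}, {"dx": 5.1, "dy": 1.4, "dz": 3.5, "yaw": 0}]'

```text
t: 5.12
eef_pos: [593.4, -109.4, 101.3]
tcp_rot: [-3.139, -0.001, 1.844]
ft_force: [-6.6, -3.4, 0.1]
opening: 0.132
```

Run:
```python
from fit import *
s=env.state();print(s['eef_pos'],s['ft_force'],s['opening'])
snap('wrist','w4.png');a=cv2.imread('pics/w4.png')[130:290,160:360]; cv2.imwrite('pics/w4c.png',cv2.resize(a,None,fx=3.7,fy=3.7,interpolation=cv2.INTER_CUBIC))
```

```text
[ 593.43992986 -109.37537128  101.2938621 ] [-6.62851715 -3.42023231  0.13057696] 0.13164716530188839
```

View pics/w4c.png

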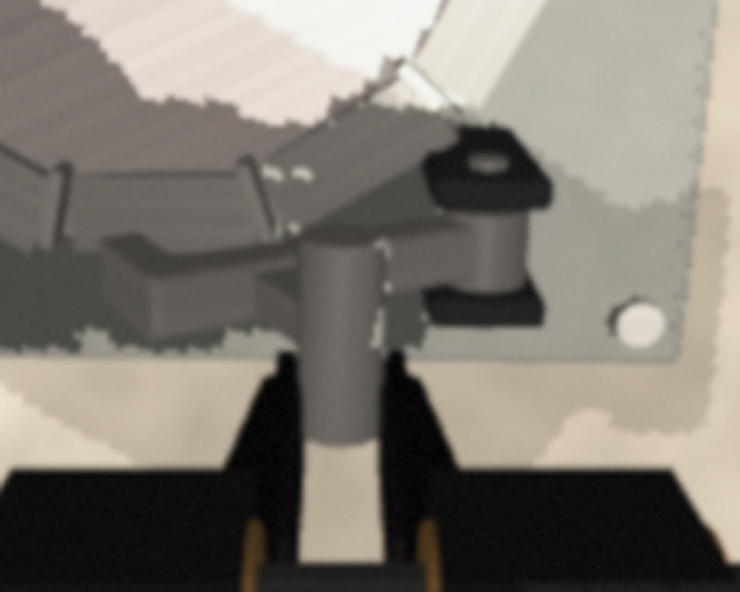

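Lifting well: the arm has tilted up, the stem is clear of the fingers and forces are under 8 N. I continue the arc.

Call:
drive_tool --commands '[{"dx": 5.4, "dy": 1.5, "dz": 2.8, "yaw": 0}, {"dx": 5.6, "dy": 1.5, "dz": 2.3, "yaw": 0}, {"dx": 5.9, "dy": 1.6, "dz": 1.6, "yaw": 0}, {"dx": 6.0, "dy": 1.6, "dz": 1.0, "yaw": 0}, {"dx": 6.0, "dy": 1.7, "dz": 0.3, "yaw": 0}]'

```text
t: 5.58
eef_pos: [623.2, -101.8, 110.3]
tcp_rot: [-3.141, 0.001, 1.844]
ft_force: [-5.4, -4.8, 0.6]
opening: 0.131
```

Call:
drive_tool --commands '[{"dx": 6.0, "dy": 1.7, "dz": -0.3, "yaw": 0}, {"dx": 6.0, "dy": 1.6, "dz": -1.0, "yaw": 0}, {"dx": 5.9, "dy": 1.6, "dz": -1.6, "yaw": 0}, {"dx": 5.6, "dy": 1.5, "dz": -2.3, "yaw": 0}, {"dx": 5.4, "dy": 1.5, "dz": -2.8, "yaw": 0}]'

```text
t: 6.0
eef_pos: [652.3, -94.0, 101.9]
tcp_rot: [3.141, 0.001, 1.844]
ft_force: [-3.6, -5.5, 1.8]
opening: 0.129
```

Run:
```python
from fit import *
s=env.state();print(s['eef_pos'],s['ft_force'],s['opening'])
snap('wrist','w5.png');a=cv2.imread('pics/w5.png')[130:290,160:360]; cv2.imwrite('pics/w5c.png',cv2.resize(a,None,fx=3.7,fy=3.7,interpolation=cv2.INTER_CUBIC))
```

```text
[652.32071854 -93.96970906 101.85530996] [-3.60440624 -5.46507018  1.84334594] 0.12937499817186793
```

View pics/w5c.png

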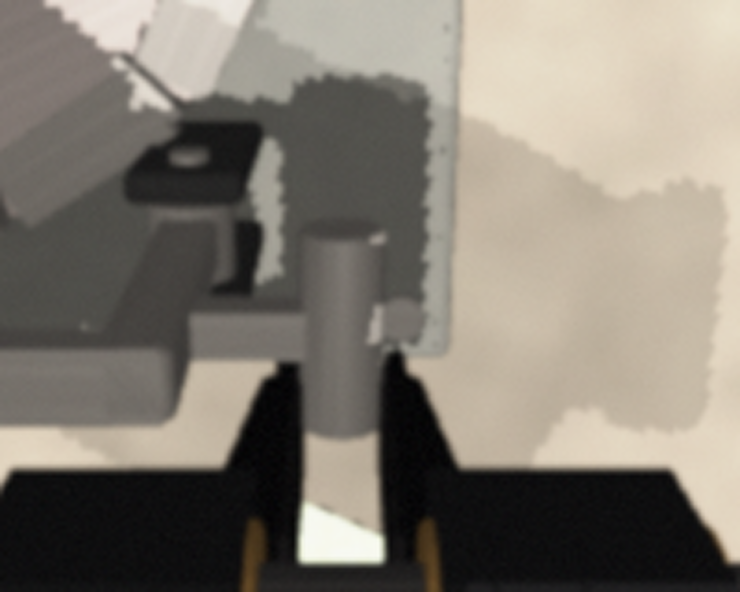

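Call:
drive_tool --commands '[{"dx": 5.1, "dy": 1.4, "dz": -3.5, "yaw": 0}, {"dx": 4.7, "dy": 1.3, "dz": -3.9, "yaw": 0}, {"dx": 4.3, "dy": 1.2, "dz": -4.5, "yaw": 0}, {"dx": 3.0, "dy": 0.8, "dz": -3.5, "yaw": 0}, {"dx": 0, "dy": 0, "dz": 0, "yaw": 0}]'

```text
t: 6.47
eef_pos: [669.2, -89.1, 85.2]
tcp_rot: [-3.141, 0.0, 1.844]
ft_force: [-1.1, -5.4, -2.2]
opening: 0.136
```

Run:
```python
from fit import *
s=env.state();print(s['eef_pos'],s['ft_force'],s['opening'])
snap('wrist','w6.png');a=cv2.imread('pics/w6.png')[130:290,160:360]; cv2.imwrite('pics/w6c.png',cv2.resize(a,None,fx=3.7,fy=3.7,interpolation=cv2.INTER_CUBIC))
```

```text
[669.16568586 -89.10704571  85.19309061] [-1.09487084 -5.36639595 -2.19312727] 0.13557109367696682
```

View pics/w6c.png

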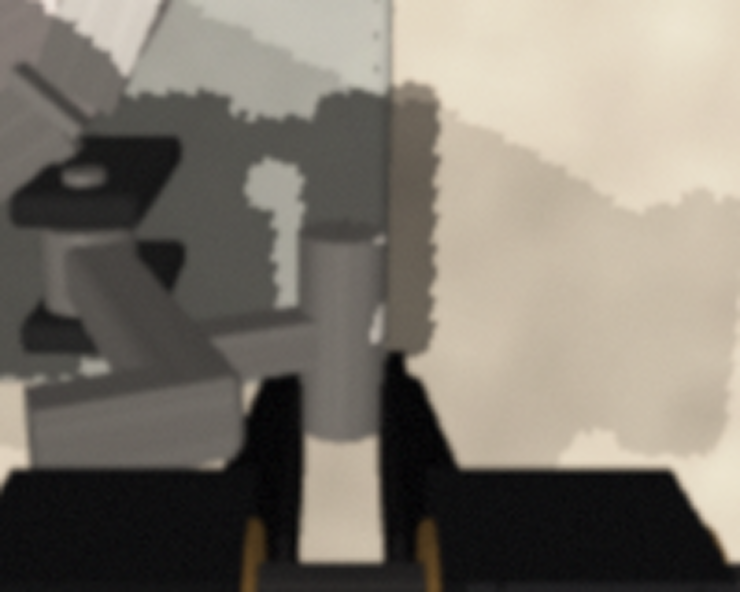

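Call:
drive_tool --commands '[{"dx": 0, "dy": 0, "dz": 0, "yaw": 0}, {"dx": 0, "dy": 0, "dz": 0, "yaw": 0}, {"dx": 2.7, "dy": -9.6, "dz": 0, "yaw": 0}, {"dx": 5.3, "dy": -19.3, "dz": 0, "yaw": 0}, {"dx": 0, "dy": 0, "dz": 20, "yaw": 0}]' --grip 0.22

```text
t: 6.93
eef_pos: [676.4, -120.1, 102.6]
tcp_rot: [-3.138, -0.002, 1.843]
ft_force: [-0.2, 0.2, -0.5]
opening: 0.219
```

Call:
drive_tool --commands '[{"dx": 0, "dy": 0, "dz": 30, "yaw": 0}, {"dx": 0, "dy": 0, "dz": 30, "yaw": 0}, {"dx": 0, "dy": 0, "dz": 30, "yaw": 0}, {"dx": 0, "dy": 0, "dz": 0, "yaw": 0}]' --grip 0.5

```text
t: 7.27
eef_pos: [679.2, -118.6, 202.1]
tcp_rot: [3.133, 0.005, 1.844]
ft_force: [-0.3, 0.1, 0.1]
opening: 0.445
```

Run:
```python
from fit import *
s=env.state();print(s['eef_pos'],s['ft_force'],s['opening'])
for n in ['wrist','scene']: snap(n,n+'7.png')
a=cv2.imread('pics/scene7.png')[100:260,130:330]; cv2.imwrite('pics/s7c.png',cv2.resize(a,None,fx=3.7,fy=3.7,interpolation=cv2.INTER_CUBIC))
```

```text
[ 679.15817803 -118.63039138  202.12624665] [-0.27515609  0.11422092  0.09034444] 0.4445461939375516
```

View pics/s7c.png

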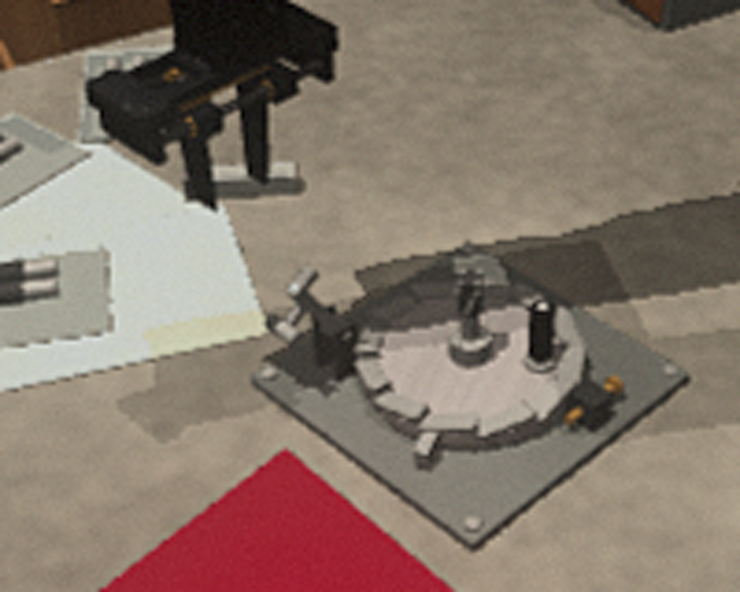

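View pics/wrist7.png

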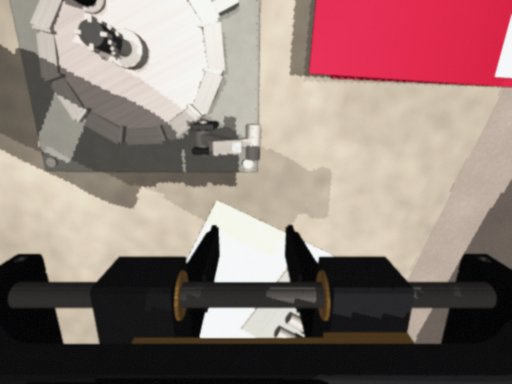

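The scene view shows the pawl lying back past its pin, with the wheel unmoved. Next I go above the knob, turned so the jaws lie along the tangent at the stop.

Call:
drive_tool --commands '[{"dx": -17.1, "dy": 11.3, "dz": 0, "yaw": -6.7}, {"dx": -17.1, "dy": 11.3, "dz": 0, "yaw": -6.7}, {"dx": -17.1, "dy": 11.3, "dz": 0, "yaw": -6.7}, {"dx": -17.1, "dy": 11.3, "dz": 0, "yaw": -6.7}, {"dx": -17.1, "dy": 11.3, "dz": 0, "yaw": -6.7}]'

```text
t: 7.78
eef_pos: [590.1, -60.8, 193.8]
tcp_rot: [-3.139, 0.0, 1.253]
ft_force: [-0.1, -0.3, 0.6]
opening: 0.498
```

Call:
drive_tool --commands '[{"dx": -17.1, "dy": 11.3, "dz": 0, "yaw": -6.7}, {"dx": -17.1, "dy": 11.3, "dz": 0, "yaw": -6.7}, {"dx": -17.1, "dy": 11.3, "dz": 0, "yaw": -6.7}, {"dx": -17.1, "dy": 11.3, "dz": 0, "yaw": -6.7}, {"dx": -17.1, "dy": 11.3, "dz": 0, "yaw": -6.7}]'

```text
t: 8.2
eef_pos: [504.6, -4.3, 194.1]
tcp_rot: [-3.14, 0.001, 0.669]
ft_force: [0.4, 1.1, 0.3]
opening: 0.498
```

Call:
drive_tool --commands '[{"dx": -17.1, "dy": 11.3, "dz": 0, "yaw": -6.7}, {"dx": -17.1, "dy": 11.3, "dz": 0, "yaw": -6.7}, {"dx": 0, "dy": 0, "dz": -20, "yaw": 0}, {"dx": 0, "dy": 0, "dz": 0, "yaw": 0}, {"dx": 0, "dy": 0, "dz": 0, "yaw": 0}]'

```text
t: 8.62
eef_pos: [471.4, 17.8, 174.4]
tcp_rot: [-3.14, 0.002, 0.442]
ft_force: [0.8, -0.3, -0.2]
opening: 0.502
```

Run:
```python
from fit import *
P=[522.4,-17.8,.267]
s=env.state();T=s['eef_pos'];print(T,s['tcp_rot'],s['ft_force'],s['opening'],s['joints'])
snap('wrist','w8.png')
for q,z in [('knob_mid',75),('index_wheel',0),('stop_block',12),('lug_face',27)]:
    for k in env.place_of(q,'wrist')[:2]: print(q,np.round(k['pixel'],1),round(k['conf'],2),np.round(ray('wrist',k['pixel'],z),1))
a=cv2.imread('pics/w8.png')
a=cv2.resize(a,None,fx=1.5,fy=1.5)
kn=[(-60*np.cos(.615)+0,0,0)]
pts=pose(P,[(0,0,118),(0,0,34)]).tolist()+[[473.4,16.9,95],[473.4,16.9,43],[T[0],T[1],62+0*T[2]]]
for i,p in enumerate(proj('wrist',pts)*1.5): cv2.circle(a,tuple(int(v) for v in p),4,(0,255,0) if i<4 else (255,0,0),1)
cv2.imwrite('pics/w8b.png',a)
```

```text
[471.36885213  17.83327994 174.42711187] [-3.14029362e+00  2.21511009e-03  4.41769312e-01] [ 0.77141881 -0.25642025 -0.15489693] 0.5019196658494653 [-1.02328723e-01  3.29195538e-01  1.96979296e+00 -4.70473239e-05
  8.45171834e-01  1.02673100e+00]
knob_mid [254.4 194.1] 0.56 [472.3  16.1  75. ]
index_wheel [299.3 152.2] 0.76 [522.4 -20.4   0. ]
stop_block [202.8 163.4] 0.66 [463.5  78.1  12. ]
lug_face [274.6  54.6] 0.62 [600.4  53.9  27. ]
```

View pics/w8b.png

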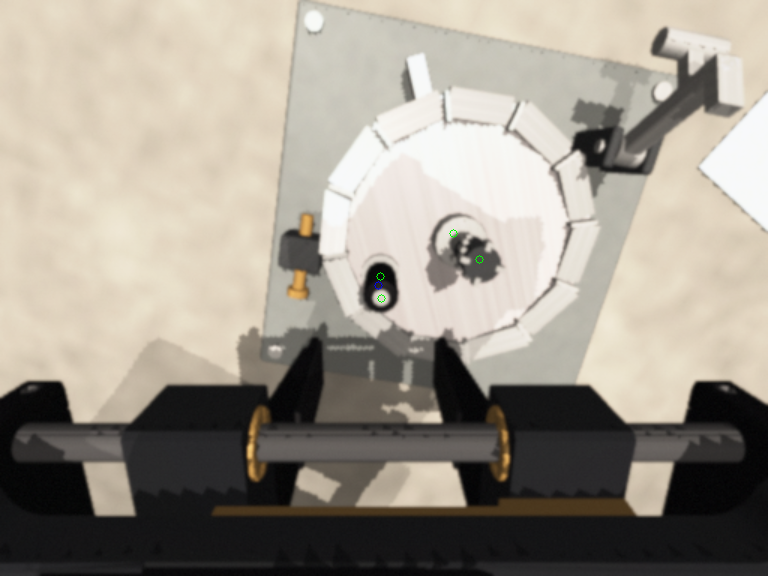

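Knob top seen at (380,298) matches the prediction, and the pawl lies back at upper right. I descend to TCP z 62 and grip.

Call:
drive_tool --commands '[{"dx": 1.8, "dy": -1, "dz": -28, "yaw": 0}, {"dx": 0, "dy": 0, "dz": -28, "yaw": 0}, {"dx": 0, "dy": 0, "dz": -28, "yaw": 0}, {"dx": 0, "dy": 0, "dz": -22, "yaw": 0}, {"dx": 0, "dy": 0, "dz": -6, "yaw": 0}]'

```text
t: 9.28
eef_pos: [472.6, 16.8, 60.9]
tcp_rot: [-3.14, 0.003, 0.441]
ft_force: [0.3, 0.7, 0.4]
opening: 0.5
```

Call:
drive_tool --commands '[{"dx": 0, "dy": 0, "dz": 0, "yaw": 0}, {"dx": 0, "dy": 0, "dz": 0, "yaw": 0}, {"dx": 0, "dy": 0, "dz": 0, "yaw": 0}]' --grip 0.35

```text
t: 9.53
eef_pos: [474.2, 16.8, 64.5]
tcp_rot: [3.141, -0.002, 0.441]
ft_force: [-0.4, 0.5, 0.7]
opening: 0.368
```

Call:
drive_tool --commands '[{"dx": 0, "dy": 0, "dz": 0, "yaw": 0}, {"dx": 0, "dy": 0, "dz": 0, "yaw": 0}, {"dx": 0, "dy": 0, "dz": 0, "yaw": 0}]' --grip 0.15

```text
t: 9.78
eef_pos: [473.5, 17.0, 64.1]
tcp_rot: [3.141, -0.001, 0.441]
ft_force: [-1.2, 0.7, 9.6]
opening: 0.226
```

Run:
```python
from fit import *
s=env.state();T=s['eef_pos'];print(T,s['ft_force'],s['opening'])
snap('wrist','w9.png')
a=cv2.imread('pics/w9.png')
cv2.imwrite('pics/w9b.png',cv2.resize(a,None,fx=1.5,fy=1.5))
C=np.array([522.4,-17.8]);d=T[:2]-C;print(np.hypot(*d),np.degrees(np.arctan2(d[1],d[0])))
```

```text
[473.53986017  17.00730533  64.08480499] [-1.21889421  0.65592738  9.55923822] 0.2263507432561003
59.99051399220727 144.53444039711198
```

View pics/w9b.png

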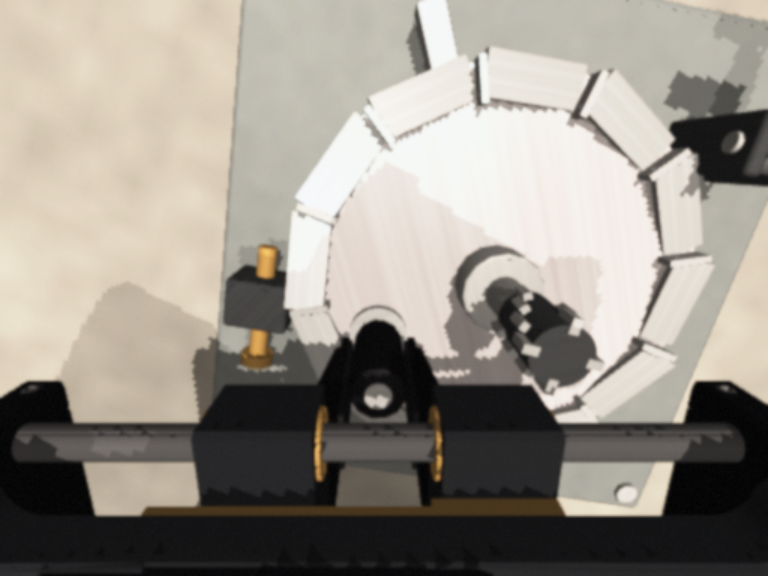

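Run:
```python
from fit import *
C=np.array([522.4,-17.8]);w=.267
u=np.array([np.cos(w),np.sin(w)]);v=np.array([-u[1],u[0]])
for n,p in [('tip',(267,245)),('facebase',(266,277)),('blocktop corner R',(289,280)),('lug base',(444,68))]:
    W=ray('wrist',np.array(p)/1.5,27 if 'block' not in n else 42)[:2]-C; print(n,W@u,W@v)
# arc
import json
a=np.radians(144.5+np.arange(0,13)*4); X=np.round(60*np.c_[np.cos(a),np.sin(a)],1);D=np.round(np.diff(X,axis=0),1)
print([(float(x),float(y)) for x,y in D]); print(X[-1])
```

```text
tip -5.91787086115599 107.68001202451154
facebase -22.038323015864364 106.57885881669975
blocktop corner R -17.010335302745577 92.73789820526548
lug base 84.72527251750489 39.81086975068248
[(-2.4, -3.5), (-2.0, -3.6), (-1.8, -3.8), (-1.6, -3.9), (-1.2, -4.0), (-1.0, -4.0), (-0.7, -4.2), (-0.4, -4.1), (-0.1, -4.2), (0.2, -4.2), (0.5, -4.2), (0.7, -4.1)]
[-58.6 -13. ]
```

Call:
drive_tool --commands '[{"dx": -2.4, "dy": -3.5, "dz": 0, "yaw": 0}, {"dx": -2.0, "dy": -3.6, "dz": 0, "yaw": 0}, {"dx": -1.8, "dy": -3.8, "dz": 0, "yaw": 0}, {"dx": -1.6, "dy": -3.9, "dz": 0, "yaw": 0}, {"dx": -1.2, "dy": -4.0, "dz": 0, "yaw": 0}]'

```text
t: 10.25
eef_pos: [463.5, -1.6, 64.1]
tcp_rot: [-3.141, 0.001, 0.441]
ft_force: [-7.6, 4.3, 13.2]
opening: 0.225
```

Call:
drive_tool --commands '[{"dx": -1.0, "dy": -4.0, "dz": 0, "yaw": 0}, {"dx": -0.7, "dy": -4.2, "dz": 0, "yaw": 0}, {"dx": -0.4, "dy": -4.1, "dz": 0, "yaw": 0}, {"dx": -0.1, "dy": -4.2, "dz": 0, "yaw": 0}, {"dx": 0, "dy": 0, "dz": 0, "yaw": 0}]'

```text
t: 10.67
eef_pos: [460.5, -18.6, 64.1]
tcp_rot: [-3.14, 0.003, 0.441]
ft_force: [-11.0, -1.7, 16.2]
opening: 0.226
```

Run:
```python
from fit import *
s=env.state();T=s['eef_pos'];print(T,s['ft_force'],s['opening'])
snap('wrist','w10.png')
a=cv2.imread('pics/w10.png')
cv2.imwrite('pics/w10b.png',cv2.resize(a,None,fx=1.5,fy=1.5))
C=np.array([522.4,-17.8]);d=T[:2]-C;print(np.hypot(*d),np.degrees(np.arctan2(d[1],d[0])))
```

```text
[460.51398655 -18.60054298  64.05366947] [-10.95178797  -1.70405666  16.21642173] 0.22641592875207975
61.89119105449205 -179.2588765478391
```

View pics/w10b.png

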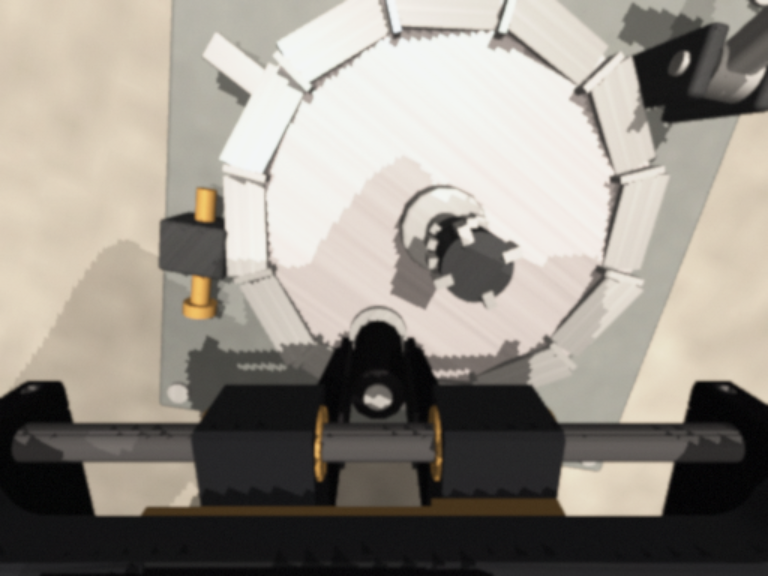

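Call:
drive_tool --commands '[{"dx": -1.6, "dy": -4.4, "dz": 2.5, "yaw": 0}, {"dx": 0.3, "dy": -4.2, "dz": 0, "yaw": 0}, {"dx": 0.6, "dy": -4.1, "dz": 0, "yaw": 0}, {"dx": 0.5, "dy": -2.1, "dz": 0, "yaw": 0}, {"dx": 0, "dy": 0, "dz": 0, "yaw": 0}]'

```text
t: 11.13
eef_pos: [461.2, -33.5, 65.3]
tcp_rot: [-3.14, 0.002, 0.44]
ft_force: [-4.6, -2.5, -17.2]
opening: 0.227
```

```bash
cat > st.py <<'E'
from fit import *
s=env.state();T=s['eef_pos'];C=np.array([520.6,-20]);d=T[:2]-C;r=np.hypot(*d);e=d/r;t=np.array([-e[1],e[0]])
print('t',s['t'],np.round(T,2),np.round(s['ft_force'],1),'r',round(r,2),'ang',round(np.degrees(np.arctan2(d[1],d[0]))%360,2),'tang',round(s['ft_force'][:2]@t,2),'rad',round(s['ft_force'][:2]@e,2),'open',s['opening'])
E
python3 st.py
python3 - <<'E'
from fit import *
snap('wrist','w11.png')
a=cv2.imread('pics/w11.png')
cv2.imwrite('pics/w11b.png',cv2.resize(a,None,fx=1.5,fy=1.5))
E
```

```text
t 11.1333 [461.19 -33.55  65.28] [ -4.6  -2.5 -17.2] r 60.93 ang 192.85 tang 1.41 rad 5.07 open 0.2270170626253875
```

View pics/w11b.png

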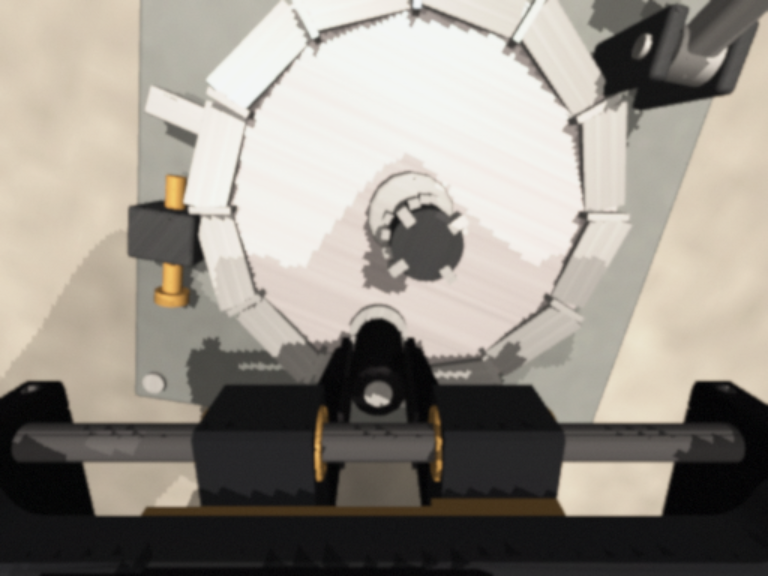

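Call:
drive_tool --commands '[{"dx": -0.5, "dy": -1.4, "dz": -1.2, "yaw": 0}, {"dx": 0.3, "dy": -1.2, "dz": 0, "yaw": 0}, {"dx": 0.3, "dy": -1.2, "dz": 0, "yaw": 0}, {"dx": 0.3, "dy": -1.2, "dz": 0, "yaw": 0}, {"dx": 0.4, "dy": -1.2, "dz": 0, "yaw": 0}]'

```text
t: 11.6
eef_pos: [462.8, -39.4, 65.1]
tcp_rot: [3.141, -0.0, 0.441]
ft_force: [-5.9, -0.3, -0.9]
opening: 0.226
```

```bash
python3 st.py
python3 - <<'E'
from fit import *
snap('wrist','w12.png')
a=cv2.imread('pics/w12.png')
cv2.imwrite('pics/w12b.png',cv2.resize(a[:256,:341],None,fx=2.3,fy=2.3))
E
```

```text
t 11.6 [462.76 -39.37  65.11] [-5.9 -0.3 -0.9] r 61.0 ang 198.52 tang -1.57 rad 5.69 open 0.22555209886619612
```

View pics/w12b.png

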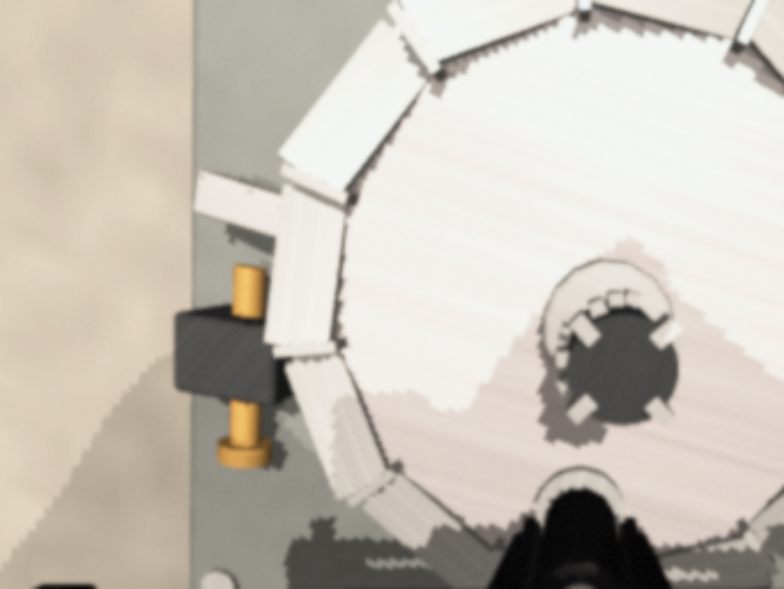

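Call:
drive_tool --commands '[{"dx": 0.2, "dy": -0.8, "dz": 0, "yaw": 0}, {"dx": 0.3, "dy": -0.8, "dz": 0, "yaw": 0}, {"dx": 0.3, "dy": -0.7, "dz": 0, "yaw": 0}, {"dx": 0.3, "dy": -0.7, "dz": 0, "yaw": 0}]'

```text
t: 11.98
eef_pos: [463.8, -42.4, 65.1]
tcp_rot: [3.141, 0.0, 0.441]
ft_force: [-5.6, -0.4, -0.8]
opening: 0.224
```

```bash
python3 st.py
```

```text
t 11.9833 [463.83 -42.36  65.09] [-5.6 -0.4 -0.8] r 61.01 ang 201.5 tang -1.65 rad 5.35 open 0.22448478789331056
```

Call:
drive_tool --commands '[{"dx": 0.2, "dy": -0.5, "dz": 0, "yaw": 0}, {"dx": 0.2, "dy": -0.5, "dz": 0, "yaw": 0}]'

```text
t: 12.15
eef_pos: [464.3, -43.4, 65.1]
tcp_rot: [3.141, -0.0, 0.441]
ft_force: [-4.8, -0.5, -0.7]
opening: 0.23
```

```bash
python3 st.py
python3 - <<'E'
from fit import *
snap('wrist','w13.png')
a=cv2.imread('pics/w13.png')
cv2.imwrite('pics/w13b.png',cv2.resize(a[:256,:341],None,fx=2.3,fy=2.3))
E
```

```text
t 12.15 [464.25 -43.41  65.11] [-4.8 -0.5 -0.7] r 61.02 ang 202.56 tang -1.39 rad 4.65 open 0.22984554525382886
```

View pics/w13b.png

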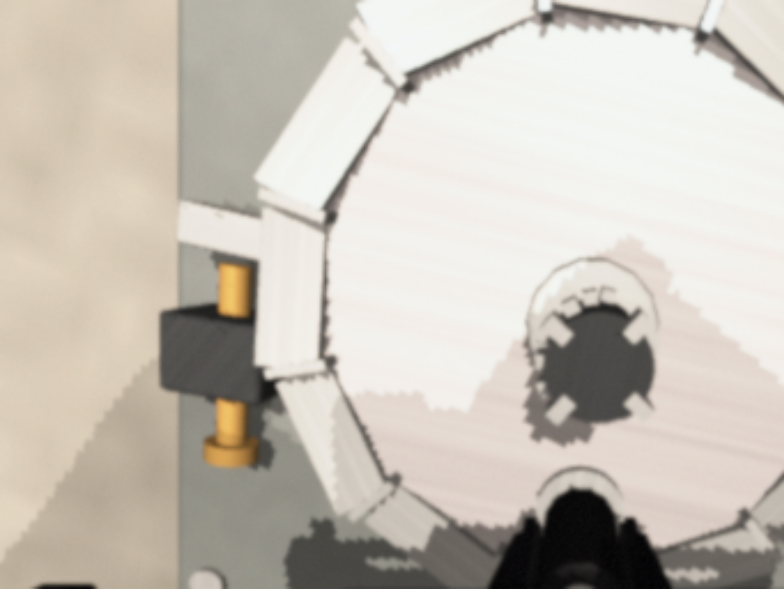

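Call:
drive_tool --commands '[{"dx": 0.2, "dy": -0.5, "dz": 0, "yaw": 0}, {"dx": 0.2, "dy": -0.5, "dz": 0, "yaw": 0}, {"dx": 0.2, "dy": -0.5, "dz": 0, "yaw": 0}]'

```text
t: 12.45
eef_pos: [464.9, -44.9, 65.1]
tcp_rot: [3.141, -0.0, 0.441]
ft_force: [-6.0, -0.2, -1.5]
opening: 0.229
```

```bash
python3 st.py
```

```text
t 12.45 [464.88 -44.89  65.11] [-6.  -0.2 -1.5] r 61.02 ang 204.07 tang -2.28 rad 5.53 open 0.2290763495933978
```

Call:
drive_tool --commands '[{"dx": 0.2, "dy": -0.5, "dz": 0, "yaw": 0}]'

```text
t: 12.53
eef_pos: [465.0, -45.4, 65.1]
tcp_rot: [3.141, -0.0, 0.441]
ft_force: [-5.7, 3.4, -0.9]
opening: 0.221
```

```bash
python3 st.py
```

```text
t 12.5333 [465.05 -45.36  65.11] [-5.7  3.4 -0.9] r 61.07 ang 204.54 tang -5.45 rad 3.82 open 0.2213191263303671
```

Contact felt: the tangential force rose from about 1.7 to 5.5 N. I add push one row at a time.

Call:
drive_tool --commands '[{"dx": 0.2, "dy": -0.5, "dz": 0, "yaw": 0}]'

```text
t: 12.62
eef_pos: [465.0, -45.5, 65.1]
tcp_rot: [-3.141, 0.0, 0.44]
ft_force: [-5.6, 8.3, 1.1]
opening: 0.229
```

```bash
python3 st.py
```

```text
t 12.6167 [465.03 -45.48  65.1 ] [-5.6  8.3  1.1] r 61.13 ang 204.63 tang -9.91 rad 1.63 open 0.22908461840103406
```

Call:
drive_tool --commands '[{"dx": 0.2, "dy": -0.4, "dz": 0, "yaw": 0}]'

```text
t: 12.7
eef_pos: [465.1, -45.6, 65.1]
tcp_rot: [-3.14, 0.0, 0.44]
ft_force: [-5.6, 11.4, 1.5]
opening: 0.228
```

```bash
python3 st.py
```

```text
t 12.7 [465.05 -45.57  65.1 ] [-5.6 11.4  1.5] r 61.15 ang 204.72 tang -12.68 rad 0.32 open 0.2284424046348177
```

Call:
drive_tool --commands '[{"dx": 0.1, "dy": -0.2, "dz": 0, "yaw": 0}, {"dx": 0, "dy": 0, "dz": 0, "yaw": 0}, {"dx": 0, "dy": 0, "dz": 0, "yaw": 0}]'

```text
t: 12.95
eef_pos: [465.1, -45.5, 65.1]
tcp_rot: [-3.14, 0.0, 0.441]
ft_force: [-6.3, 9.1, 0.8]
opening: 0.223
```

```bash
python3 st.py
```

```text
t 12.95 [465.05 -45.53  65.1 ] [-6.3  9.1  0.8] r 61.13 ang 204.68 tang -10.92 rad 1.89 open 0.22341264639639294
```

Call:
drive_tool --commands '[{"dx": 0, "dy": 0, "dz": 0, "yaw": 0}, {"dx": 0, "dy": 0, "dz": 0, "yaw": 0}, {"dx": 0, "dy": 0, "dz": 0, "yaw": 0}, {"dx": 0, "dy": 0, "dz": 0, "yaw": 0}, {"dx": 0, "dy": 0, "dz": 0, "yaw": 0}]'

```text
t: 13.37
eef_pos: [465.0, -45.5, 65.1]
tcp_rot: [-3.14, 0.0, 0.441]
ft_force: [-5.8, 9.5, 1.1]
opening: 0.226
```

Call:
drive_tool --commands '[{"dx": 0, "dy": 0, "dz": 0, "yaw": 0}, {"dx": 0, "dy": 0, "dz": 0, "yaw": 0}, {"dx": 0, "dy": 0, "dz": 0, "yaw": 0}, {"dx": 0, "dy": 0, "dz": 0, "yaw": 0}, {"dx": 0, "dy": 0, "dz": 0, "yaw": 0}]'

```text
t: 13.78
eef_pos: [465.0, -45.5, 65.1]
tcp_rot: [-3.14, 0.0, 0.441]
ft_force: [-6.1, 9.7, 1.5]
opening: 0.223
```

```bash
python3 st.py
python3 - <<'E'
from fit import *
snap('wrist','w14.png')
a=cv2.imread('pics/w14.png')
cv2.imwrite('pics/w14b.png',cv2.resize(a[:256,:341],None,fx=2.3,fy=2.3))
E
```

```text
t 13.7833 [465.04 -45.55  65.08] [-6.1  9.7  1.5] r 61.16 ang 204.69 tang -11.37 rad 1.54 open 0.22344687297530802
```

View pics/w14b.png

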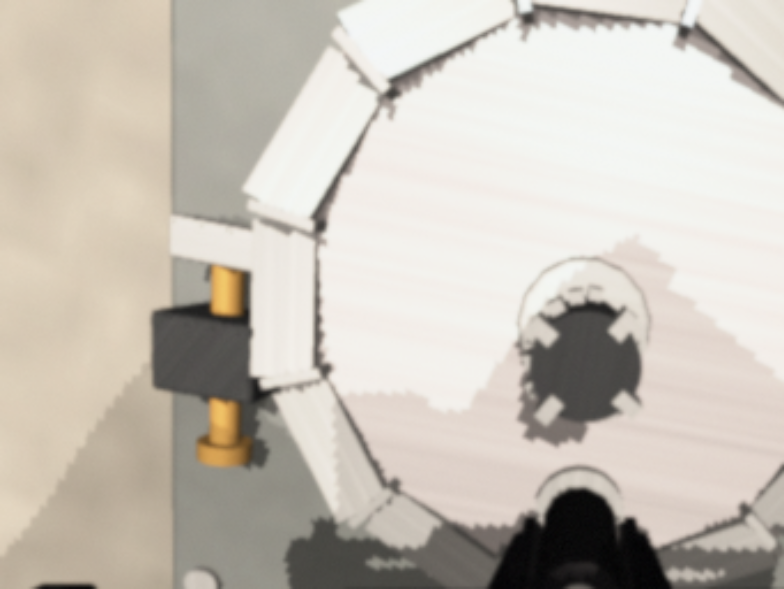

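Call:
drive_tool --commands '[{"dx": 0.2, "dy": -0.4, "dz": 0, "yaw": 0}, {"dx": 0, "dy": 0, "dz": 0, "yaw": 0}, {"dx": 0, "dy": 0, "dz": 0, "yaw": 0}]'

```text
t: 14.08
eef_pos: [465.0, -45.6, 65.1]
tcp_rot: [-3.14, 0.001, 0.44]
ft_force: [-6.0, 12.2, 3.0]
opening: 0.227
```

```bash
python3 st.py
```

```text
t 14.0833 [465.02 -45.64  65.07] [-6.  12.2  3. ] r 61.2 ang 204.76 tang -13.58 rad 0.38 open 0.22679486894601666
```

Call:
drive_tool --commands '[{"dx": 0, "dy": 0, "dz": 0, "yaw": 0}, {"dx": 0, "dy": 0, "dz": 0, "yaw": 0}, {"dx": 0, "dy": 0, "dz": 0, "yaw": 0}, {"dx": 0, "dy": 0, "dz": 0, "yaw": 0}, {"dx": 0, "dy": 0, "dz": 0, "yaw": 0}]'

```text
t: 14.5
eef_pos: [465.0, -45.6, 65.1]
tcp_rot: [-3.14, 0.001, 0.441]
ft_force: [-5.8, 12.5, 1.9]
opening: 0.225
```

Call:
drive_tool --commands '[{"dx": 0, "dy": 0, "dz": 0, "yaw": 0}, {"dx": 0, "dy": 0, "dz": 0, "yaw": 0}, {"dx": 0, "dy": 0, "dz": 0, "yaw": 0}, {"dx": 0, "dy": 0, "dz": 0, "yaw": 0}, {"dx": 0, "dy": 0, "dz": 0, "yaw": 0}]'

```text
t: 14.92
eef_pos: [465.0, -45.6, 65.1]
tcp_rot: [-3.14, 0.001, 0.441]
ft_force: [-5.9, 12.2, 2.2]
opening: 0.226
```

```bash
python3 st.py
```

```text
t 14.9167 [465.02 -45.62  65.07] [-5.9 12.2  2.2] r 61.2 ang 204.75 tang -13.58 rad 0.26 open 0.2260431877436349
```

About 13.6 N at the knob held for nearly a second, which is roughly 6.6 N on the screw. I release and rise.

Call:
drive_tool --commands '[{"dx": 0, "dy": 0, "dz": 0, "yaw": 0}, {"dx": 0, "dy": 0, "dz": 0, "yaw": 0}, {"dx": 0, "dy": 0, "dz": 0, "yaw": 0}, {"dx": 0, "dy": 0, "dz": 10, "yaw": 0}, {"dx": 0, "dy": 0, "dz": 20, "yaw": 0}]' --grip 0.45

```text
t: 15.33
eef_pos: [466.0, -47.1, 94.1]
tcp_rot: [-3.141, 0.001, 0.441]
ft_force: [-0.6, 0.2, 0.0]
opening: 0.443
```

Call:
drive_tool --commands '[{"dx": 0, "dy": 0, "dz": 25, "yaw": 0}, {"dx": 0, "dy": 0, "dz": 25, "yaw": 0}, {"dx": 0, "dy": 0, "dz": 25, "yaw": 0}, {"dx": 0, "dy": 0, "dz": 25, "yaw": 0}, {"dx": 0, "dy": 0, "dz": 0, "yaw": 0}]'

```text
t: 15.75
eef_pos: [468.2, -47.5, 199.2]
tcp_rot: [3.136, -0.007, 0.441]
ft_force: [-0.0, -1.2, 0.6]
opening: 0.45
```

```bash
python3 st.py
python3 - <<'E'
from fit import *
snap('wrist','w15.png')
a=cv2.imread('pics/w15.png')
cv2.imwrite('pics/w15b.png',cv2.resize(a,None,fx=1.5,fy=1.5))
for k in env.place_of('lifter','wrist')[:2]: print(np.round(k['pixel'],1),round(k['conf'],2),np.round(ray('wrist',k['pixel'],88),1))
print(pose([520.6,-20,.267],[(75+52,-87,88)]))
E
```

```text
t 15.75 [468.2  -47.52 199.19] [-0.  -1.2  0.6] r 59.19 ang 207.71 tang 1.02 rad 0.59 open 0.4495584868511922
[[666.05396431 -70.40976361  88.        ]]
```

View pics/w15b.png

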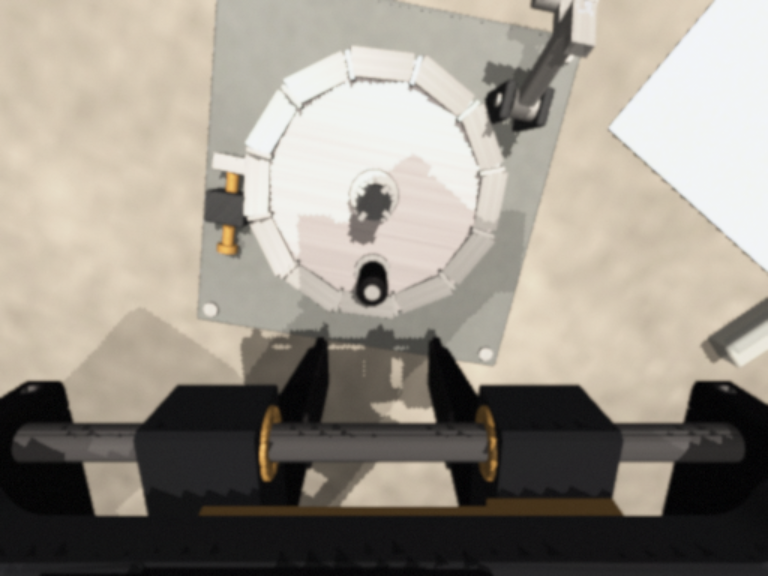

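The lug rests on the screw after release (contact at about (232,172)). Next I go back beside the lying pawl's bar on its -y side.

Call:
drive_tool --commands '[{"dx": 17.7, "dy": -5.4, "dz": 0, "yaw": 6.7}, {"dx": 17.7, "dy": -5.4, "dz": 0, "yaw": 6.7}, {"dx": 17.7, "dy": -5.4, "dz": 0, "yaw": 6.7}, {"dx": 17.7, "dy": -5.4, "dz": 0, "yaw": 6.7}, {"dx": 17.7, "dy": -5.4, "dz": 0, "yaw": 6.7}]'

```text
t: 16.27
eef_pos: [555.2, -74.2, 193.3]
tcp_rot: [-3.141, 0.0, 1.031]
ft_force: [0.0, 0.4, -0.1]
opening: 0.446
```

Call:
drive_tool --commands '[{"dx": 17.7, "dy": -5.4, "dz": 0, "yaw": 6.7}, {"dx": 17.7, "dy": -5.4, "dz": 0, "yaw": 6.7}, {"dx": 17.7, "dy": -5.4, "dz": 0, "yaw": 6.7}, {"dx": 17.7, "dy": -5.4, "dz": 0, "yaw": 6.7}, {"dx": 17.7, "dy": -5.4, "dz": 0, "yaw": 6.7}]'

```text
t: 16.68
eef_pos: [643.6, -101.3, 193.0]
tcp_rot: [-3.14, -0.0, 1.616]
ft_force: [-0.2, 0.7, 0.1]
opening: 0.448
```

Call:
drive_tool --commands '[{"dx": 17.7, "dy": -5.4, "dz": 0, "yaw": 6.7}, {"dx": 17.7, "dy": -5.4, "dz": 0, "yaw": 6.7}, {"dx": 0, "dy": 0, "dz": 0, "yaw": 0}, {"dx": 0, "dy": 0, "dz": 0, "yaw": 0}]' --grip 0.42

```text
t: 17.02
eef_pos: [678.3, -111.9, 192.6]
tcp_rot: [-3.14, -0.001, 1.842]
ft_force: [-0.1, 0.5, 1.0]
opening: 0.421
```

Run:
```python
from fit import *
s=env.state();print(s['t'],s['eef_pos'],s['tcp_rot'],s['ft_force'],s['opening'])
snap('wrist','w16.png')
a=cv2.imread('pics/w16.png')
cv2.imwrite('pics/w16b.png',cv2.resize(a,None,fx=1.5,fy=1.5))
```

```text
17.0167 [ 678.29538176 -111.88774899  192.61943825] [-3.13999526e+00 -9.81427449e-04  1.84193214e+00] [-0.0879445   0.48437468  1.0057581 ] 0.4207342056874524
```

View pics/w16b.png

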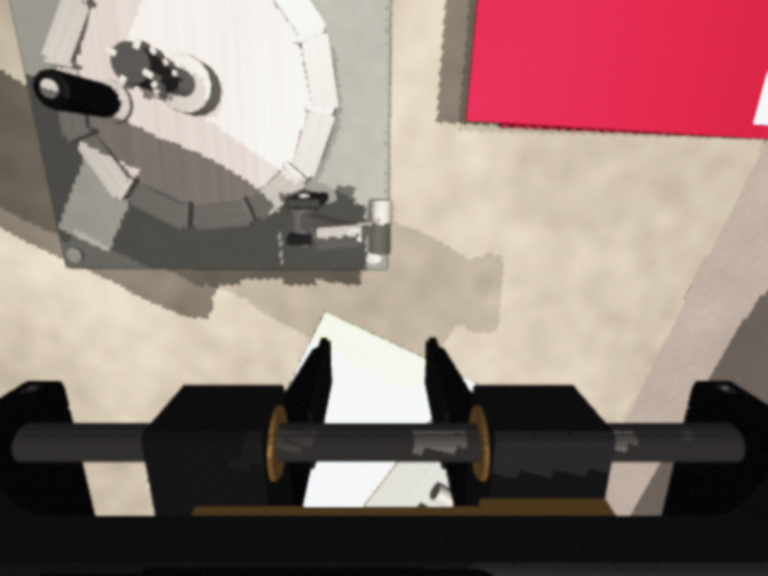

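Call:
drive_tool --commands '[{"dx": 1, "dy": -4, "dz": -28, "yaw": 0}, {"dx": 0, "dy": 0, "dz": -30, "yaw": 0}, {"dx": 0, "dy": 0, "dz": -30, "yaw": 0}, {"dx": 0, "dy": 0, "dz": -25, "yaw": 0}, {"dx": 0, "dy": 0, "dz": 0, "yaw": 0}]'

```text
t: 17.48
eef_pos: [676.2, -114.9, 76.4]
tcp_rot: [-3.135, -0.004, 1.842]
ft_force: [-0.3, 0.1, -0.4]
opening: 0.418
```

Call:
drive_tool --commands '[{"dx": 0, "dy": 0, "dz": 0, "yaw": 0}, {"dx": 0, "dy": 0, "dz": 0, "yaw": 0}]'

```text
t: 17.65
eef_pos: [679.7, -115.8, 83.2]
tcp_rot: [3.14, 0.001, 1.843]
ft_force: [0.4, 0.2, 0.3]
opening: 0.418
```

Run:
```python
from fit import *
s=env.state();print(s['t'],s['eef_pos'],s['tcp_rot'],s['ft_force'],s['opening'])
snap('wrist','w17.png')
a=cv2.imread('pics/w17.png')
cv2.imwrite('pics/w17b.png',cv2.resize(a,None,fx=1.5,fy=1.5))
```

```text
17.65 [ 679.74275497 -115.78019494   83.18235495] [3.14003347e+00 8.75652570e-04 1.84305480e+00] [0.37632594 0.19665579 0.30852394] 0.4178321840085187
```

View pics/w17b.png

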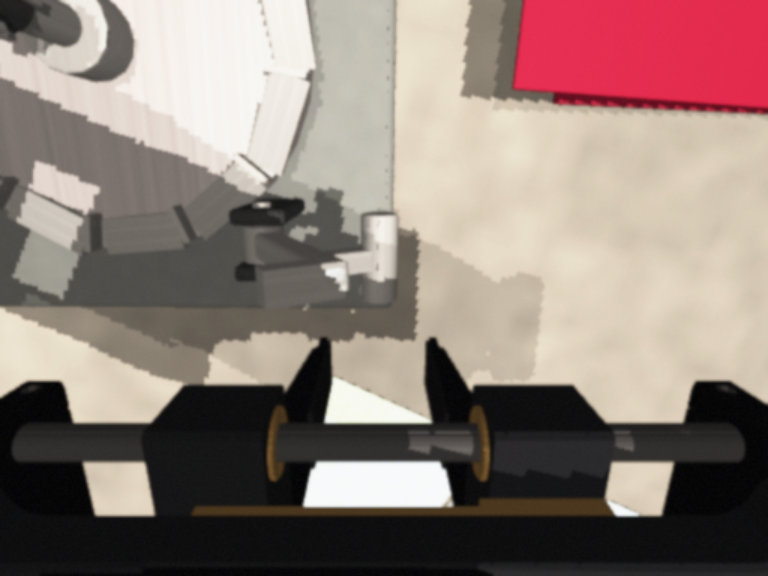

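Call:
drive_tool --commands '[{"dx": 0, "dy": 0, "dz": -4, "yaw": 0}, {"dx": -1.8, "dy": 6.5, "dz": 0, "yaw": 0}, {"dx": -1.8, "dy": 6.5, "dz": 0, "yaw": 0}, {"dx": -1.8, "dy": 6.5, "dz": 0, "yaw": 0}, {"dx": -1.7, "dy": 6.5, "dz": 0, "yaw": 0}]' --grip 0.3

```text
t: 18.12
eef_pos: [672.0, -88.8, 77.9]
tcp_rot: [3.141, 0.0, 1.844]
ft_force: [0.4, 0.8, 0.7]
opening: 0.301
```

Run:
```python
from fit import *
s=env.state();print(s['t'],s['eef_pos'],s['tcp_rot'],s['ft_force'],s['opening'])
snap('wrist','w18.png')
a=cv2.imread('pics/w18.png')[130:290,160:360]; cv2.imwrite('pics/w18c.png',cv2.resize(a,None,fx=3.7,fy=3.7,interpolation=cv2.INTER_CUBIC))
```

```text
18.1167 [672.00080139 -88.75378997  77.85046109] [3.14131637e+00 6.37373545e-05 1.84419372e+00] [0.4461803  0.75759054 0.67580578] 0.30131993527960726
```

View pics/w18c.png

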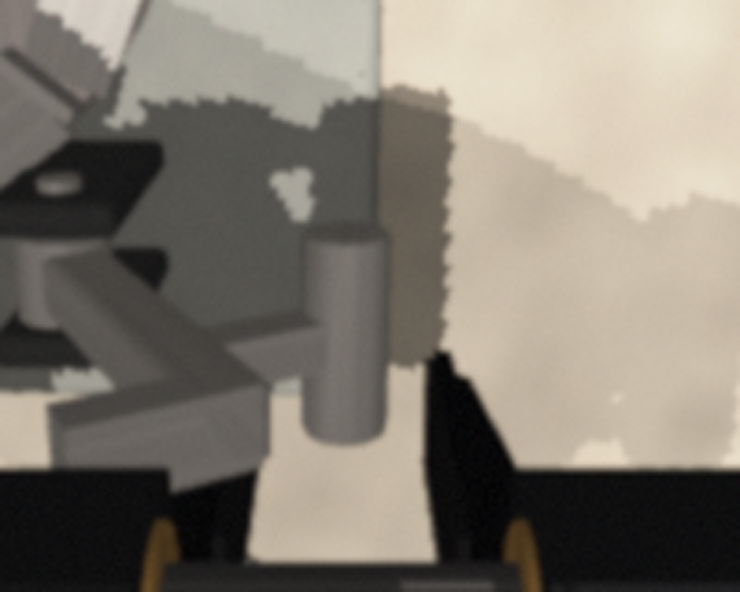

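Call:
drive_tool --commands '[{"dx": 0, "dy": 0, "dz": 0, "yaw": 0}, {"dx": 0, "dy": 0, "dz": 0, "yaw": 0}, {"dx": 0, "dy": 0, "dz": 0, "yaw": 0}, {"dx": 0, "dy": 0, "dz": 0, "yaw": 0}]' --grip 0.0

```text
t: 18.5
eef_pos: [672.7, -89.8, 77.8]
tcp_rot: [3.14, 0.0, 1.843]
ft_force: [2.1, 2.8, 0.4]
opening: 0.131
```

Call:
drive_tool --commands '[{"dx": -3.3, "dy": -0.9, "dz": 5.3, "yaw": 0}, {"dx": -3.8, "dy": -1.0, "dz": 4.8, "yaw": 0}, {"dx": -4.3, "dy": -1.2, "dz": 4.5, "yaw": 0}, {"dx": -4.7, "dy": -1.3, "dz": 3.9, "yaw": 0}, {"dx": -5.1, "dy": -1.4, "dz": 3.5, "yaw": 0}]'

```text
t: 18.92
eef_pos: [653.5, -95.2, 101.3]
tcp_rot: [3.135, 0.002, 1.843]
ft_force: [9.5, 7.4, 8.7]
opening: 0.127
```

Run:
```python
from fit import *
s=env.state();print(s['t'],s['eef_pos'],s['tcp_rot'],s['ft_force'],s['opening'])
snap('wrist','w19.png')
a=cv2.imread('pics/w19.png')[130:290,160:360]; cv2.imwrite('pics/w19c.png',cv2.resize(a,None,fx=3.7,fy=3.7,interpolation=cv2.INTER_CUBIC))
```

```text
18.9167 [653.47524321 -95.17499608 101.27711178] [3.13475124e+00 1.63689994e-03 1.84314846e+00] [9.49516367 7.36439068 8.70572517] 0.1270600365503137
```

View pics/w19c.png

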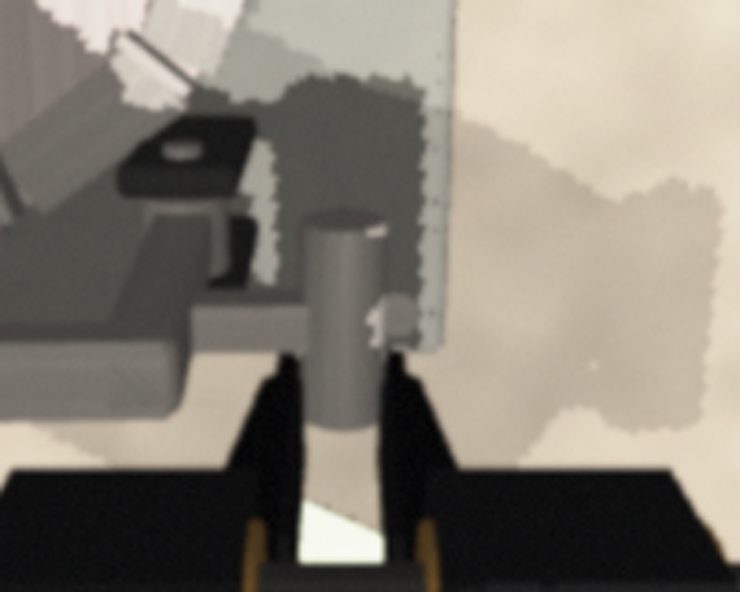

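Gripped and coming back; the pawl is near upright and forces are moderate. I continue to about 0.4 rad.

Call:
drive_tool --commands '[{"dx": -5.4, "dy": -1.5, "dz": 2.8, "yaw": 0}, {"dx": -5.6, "dy": -1.5, "dz": 2.3, "yaw": 0}, {"dx": -5.9, "dy": -1.6, "dz": 1.6, "yaw": 0}, {"dx": -6.0, "dy": -1.6, "dz": 1.0, "yaw": 0}, {"dx": -6.0, "dy": -1.7, "dz": 0.3, "yaw": 0}]'

```text
t: 19.38
eef_pos: [623.8, -103.5, 109.3]
tcp_rot: [3.136, 0.002, 1.843]
ft_force: [4.0, 2.6, 8.1]
opening: 0.136
```

Call:
drive_tool --commands '[{"dx": -6.0, "dy": -1.7, "dz": -0.3, "yaw": 0}, {"dx": -6.0, "dy": -1.6, "dz": -1.0, "yaw": 0}, {"dx": -5.9, "dy": -1.6, "dz": -1.6, "yaw": 0}, {"dx": -5.6, "dy": -1.5, "dz": -2.3, "yaw": 0}, {"dx": -5.4, "dy": -1.5, "dz": -2.8, "yaw": 0}]'

```text
t: 19.8
eef_pos: [593.2, -111.6, 99.7]
tcp_rot: [3.14, 0.001, 1.844]
ft_force: [5.7, 2.4, -0.8]
opening: 0.13
```

Run:
```python
from fit import *
s=env.state();print(s['t'],s['eef_pos'],s['tcp_rot'],s['ft_force'],s['opening'])
snap('wrist','w20.png')
a=cv2.imread('pics/w20.png')[130:290,160:360]; cv2.imwrite('pics/w20c.png',cv2.resize(a,None,fx=3.7,fy=3.7,interpolation=cv2.INTER_CUBIC))
```

```text
19.8 [ 593.18758526 -111.61641935   99.68201141] [3.14046020e+00 5.55165718e-04 1.84365916e+00] [ 5.65114903  2.40176989 -0.81539707] 0.13036164218534155
```

View pics/w20c.png

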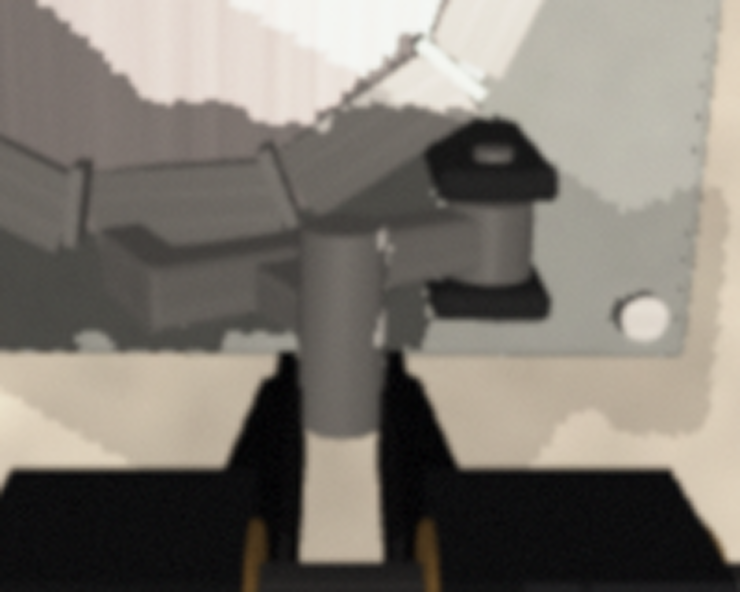

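Call:
drive_tool --commands '[{"dx": -5.1, "dy": -1.4, "dz": -3.5, "yaw": 0}, {"dx": -4.7, "dy": -1.3, "dz": -3.9, "yaw": 0}, {"dx": 0, "dy": 0, "dz": 0, "yaw": 0}]'

```text
t: 20.1
eef_pos: [582.3, -114.4, 91.0]
tcp_rot: [-3.14, -0.001, 1.844]
ft_force: [1.9, -1.9, -1.1]
opening: 0.13
```

Call:
drive_tool --commands '[{"dx": 0, "dy": 0, "dz": 0, "yaw": 0}, {"dx": 0, "dy": 0, "dz": 0, "yaw": 0}, {"dx": 0, "dy": 0, "dz": 0, "yaw": 0}, {"dx": 0, "dy": 0, "dz": 0, "yaw": 0}, {"dx": 0, "dy": 0, "dz": 0, "yaw": 0}]' --grip 0.45

```text
t: 20.52
eef_pos: [583.4, -113.9, 92.1]
tcp_rot: [-3.141, -0.0, 1.844]
ft_force: [0.5, -0.7, -0.6]
opening: 0.421
```

Run:
```python
from fit import *
s=env.state();print(s['t'],s['eef_pos'],s['tcp_rot'],s['ft_force'],s['opening'])
snap('wrist','w21.png')
a=cv2.imread('pics/w21.png')[130:290,160:360]; cv2.imwrite('pics/w21c.png',cv2.resize(a,None,fx=3.7,fy=3.7,interpolation=cv2.INTER_CUBIC))
```

```text
20.5167 [ 583.38093859 -113.94593828   92.13877462] [-3.14142037e+00 -1.18973489e-04  1.84407011e+00] [ 0.51130361 -0.73999009 -0.63291576] 0.42058605675399674
```

View pics/w21c.png

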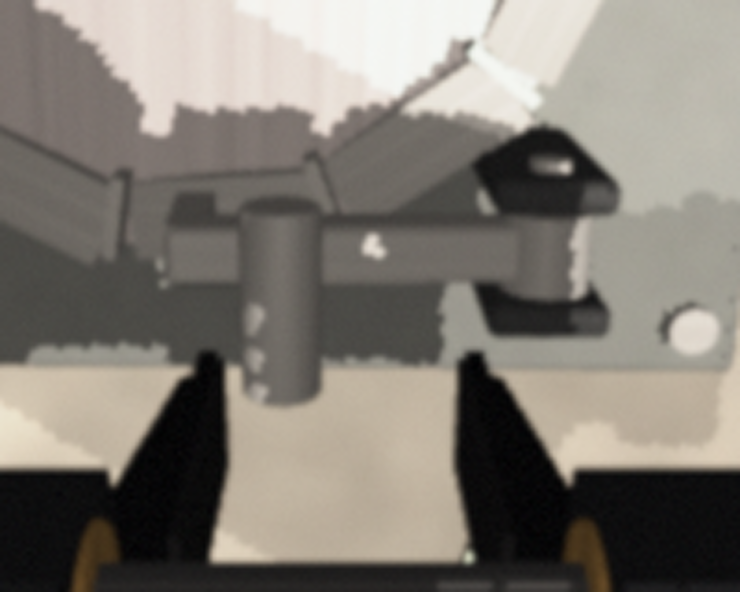

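The pawl has dropped level into the teeth. I back off and check from above.

Call:
drive_tool --commands '[{"dx": 2.6, "dy": -9.6, "dz": 0, "yaw": 0}, {"dx": 5.3, "dy": -19.3, "dz": 0, "yaw": 0}, {"dx": 0, "dy": 0, "dz": 30, "yaw": 0}, {"dx": 0, "dy": 0, "dz": 40, "yaw": 0}, {"dx": 0, "dy": 0, "dz": 40, "yaw": 0}]'

```text
t: 20.98
eef_pos: [591.0, -143.8, 202.8]
tcp_rot: [-3.14, -0.001, 1.843]
ft_force: [0.9, 0.4, -0.1]
opening: 0.453
```

Call:
drive_tool --commands '[{"dx": -20, "dy": 30, "dz": 5, "yaw": 0}, {"dx": -20, "dy": 30, "dz": 0, "yaw": 0}, {"dx": -20, "dy": 30, "dz": 0, "yaw": 0}, {"dx": 0, "dy": 0, "dz": 0, "yaw": 0}, {"dx": 0, "dy": 0, "dz": 0, "yaw": 0}]'

```text
t: 21.4
eef_pos: [531.1, -52.3, 207.9]
tcp_rot: [3.141, 0.001, 1.846]
ft_force: [-0.2, -0.6, 0.2]
opening: 0.451
```

Run:
```python
from fit import *
s=env.state();print(s['t'],s['eef_pos'],s['ft_force'],s['opening'])
for n in ['wrist','scene','top']: snap(n,n+'22.png')
a=cv2.imread('pics/wrist22.png');cv2.imwrite('pics/w22b.png',cv2.resize(a,None,fx=1.5,fy=1.5))
a=cv2.imread('pics/scene22.png')[100:260,130:330]; cv2.imwrite('pics/s22c.png',cv2.resize(a,None,fx=3.7,fy=3.7,interpolation=cv2.INTER_CUBIC))
```

```text
21.4 [531.09179494 -52.31172565 207.88633673] [-0.15065856 -0.59196457  0.16869936] 0.4513068840361392
```

View pics/w22b.png

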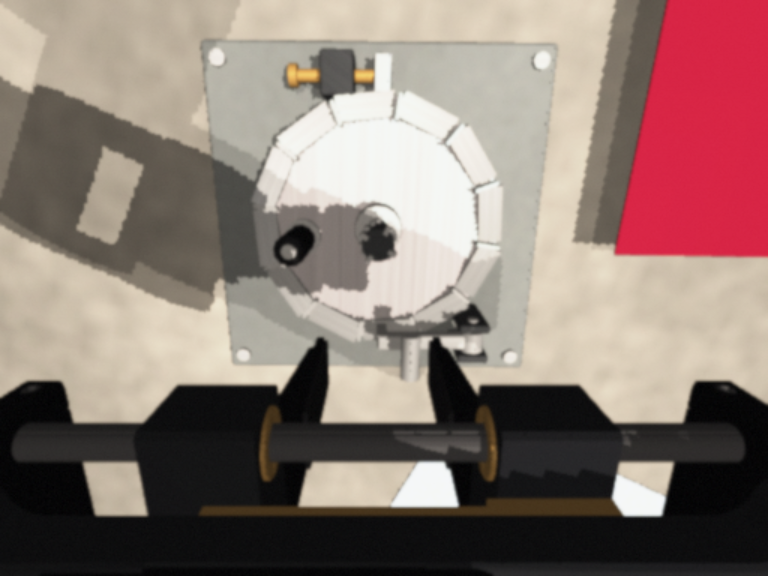

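View pics/s22c.png

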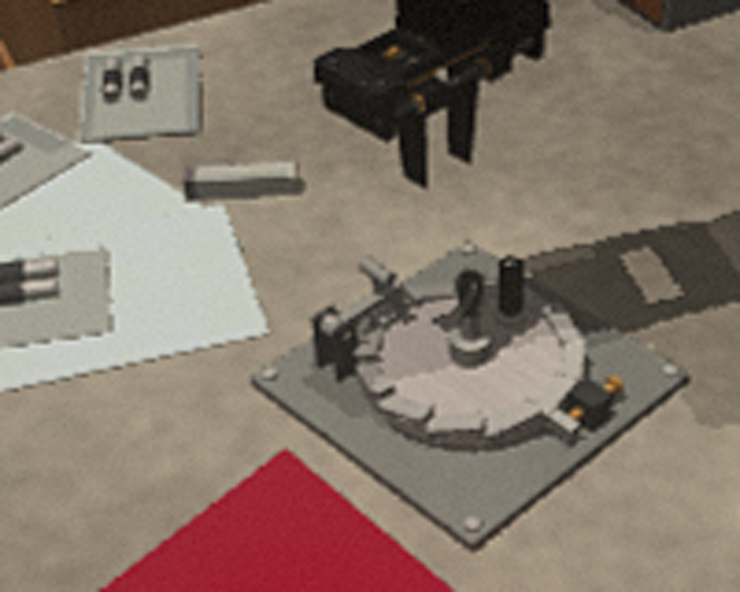

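View pics/top22.png

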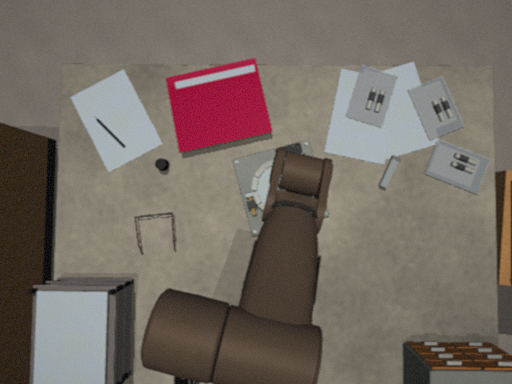

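Lug and screw appear to touch at (375,75), the pawl is level, and the bystanders are where they were. One close-up of the contact before handing in.

Call:
drive_tool --commands '[{"dx": -7, "dy": 22, "dz": 0, "yaw": 0}, {"dx": -7, "dy": 22, "dz": 0, "yaw": 0}, {"dx": -6, "dy": 22, "dz": -20, "yaw": 0}, {"dx": 0, "dy": 0, "dz": -25, "yaw": 0}, {"dx": 0, "dy": 0, "dz": -20, "yaw": 0}]'

```text
t: 21.97
eef_pos: [511.6, 13.2, 141.0]
tcp_rot: [3.141, 0.0, 1.845]
ft_force: [0.9, -0.7, -0.9]
opening: 0.452
```

Call:
drive_tool --commands '[{"dx": 0, "dy": 0, "dz": 0, "yaw": 0}, {"dx": 0, "dy": 0, "dz": 0, "yaw": 0}, {"dx": 0, "dy": 0, "dz": 0, "yaw": 0}]'

```text
t: 22.22
eef_pos: [512.2, 12.4, 142.9]
tcp_rot: [3.141, 0.0, 1.843]
ft_force: [-0.3, 0.1, -0.5]
opening: 0.448
```

Run:
```python
from fit import *
s=env.state();print(s['t'],s['eef_pos'],s['ft_force'],s['opening'])
snap('wrist','w23.png')
a=cv2.imread('pics/w23.png');cv2.imwrite('pics/w23b.png',cv2.resize(a,None,fx=1.5,fy=1.5))
p=proj('wrist',pose([520.6,-20,.267],[(-5,108,27)]))[0];print(p)
x,y=[int(v) for v in p];x=min(max(x-50,0),412);y=min(max(y-37,0),310)
cv2.imwrite('pics/w23c.png',cv2.resize(a[y:y+75,x:x+100],None,fx=7,fy=7,interpolation=cv2.INTER_CUBIC))
```

```text
22.2167 [512.19825575  12.39478521 142.87346577] [-0.32359575  0.12808359 -0.53244256] 0.4481709387816609
[247.99330406 116.62908227]
```

View pics/w23c.png

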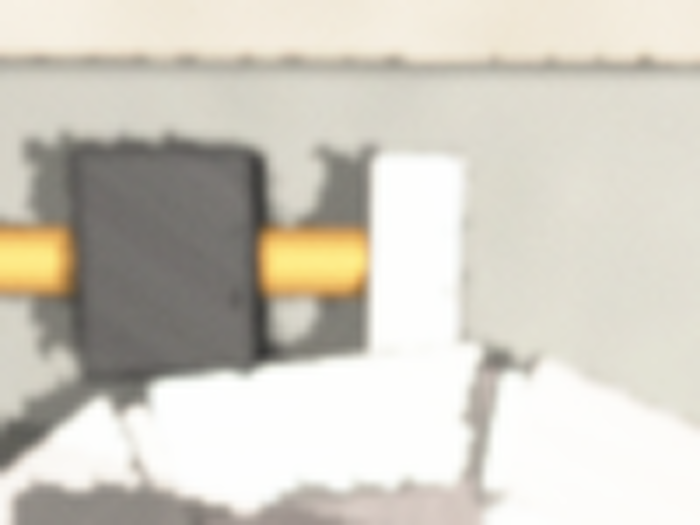

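View pics/w23b.png

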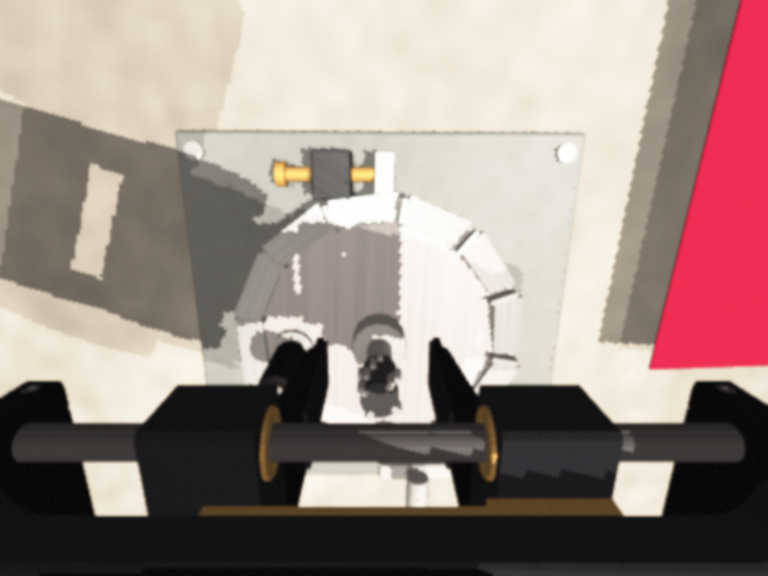

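No visible gap at the screw tip. I rise clear and hand in.

Call:
drive_tool --commands '[{"dx": 0, "dy": 0, "dz": 25, "yaw": 0}, {"dx": 0, "dy": 0, "dz": 30, "yaw": 0}, {"dx": 0, "dy": 0, "dz": 20, "yaw": 0}, {"dx": 0, "dy": 0, "dz": 0, "yaw": 0}, {"dx": 0, "dy": 0, "dz": 0, "yaw": 0}]'

```text
t: 22.68
eef_pos: [512.0, 12.8, 219.0]
tcp_rot: [3.138, 0.001, 1.843]
ft_force: [-0.3, 0.2, -0.0]
opening: 0.451
```

Run:
```python
from h import *
s=env.state();print(s['t'],s['eef_pos'],s['ft_force'])
print(env.job_done())
```

```text
22.6833 [511.96127899  12.76784594 218.97553589] [-0.27946843  0.2226899  -0.02044657]
the job is handed in; nothing more can be done
None
```

I reset the fixture and handed the job in at 22.7 s on the robot clock. No verdict is reported.

- **Pawl back:** I gripped the lifter bar beside its stem and swung the pawl over. The pictures showed it lying back clear of the teeth.
- **Wheel to the stop:** I turned the wheel backward by the knob and crept at about 6 mm/s at the knob until the lug met the screw. I pushed in small steps, then held about 13.6 N at the knob for roughly 0.9 s. That puts about 6.6 N on the screw, against the 18 N limit.
- **Short of target:** The hold was a little below the asked 15 N for a full second. Before it I had held about 11 N for a second.
- **Pawl down:** I released the knob, carried the pawl back to about 0.3 rad above down, and let it drop into the teeth.

**Last checks**
- The close-up shows the lug flush on the screw tip with no visible gap. The remaining contact force could not be measured.
- The pawl looks level and seated, judged by eye only.
- In the top picture the glasses, loupe and cutter case look unmoved.
- The gripper is clear and reads near-zero force.

One estimate disagreed: the wheel centre from the first image fit was about 2–3 mm off from the one felt through the knob. It caused up to 11 N of sideways force and up to about 17 N of vertical force while turning, most of which I then corrected out.

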